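Take apart the sample stack and set each container at its station

TASK

Take the stack of samples apart from the top down: stand the red-capped vial in the middle of the balance pan, then the amber pot in the middle of the hotplate's white plate, then the green-lidded jar in the middle of the light box's bright panel, and last the blue freezer box lengthways in the middle of the aluminium cooling tray. Set each one down gently and upright, never let one topple, and leave the timer and the brown bottle where they are.

Things in the scene. Friction and masses are not known exactly. Their poses are not given: they have to be found in the camera images.
- red_vial: Top of the stack: small round white vial with a red screw cap, 28 mm in diameter, 32 mm tall, about 30 g. Origin at the centre of its underside, z up its axis.
- amber_pot: Second from the top, right under the vial: round brown pot with a white lid, 40 mm in diameter, 34 mm tall, about 70 g, flat top. Origin at the centre of its underside, z up its axis.
- green_jar: Third from the top: round white jar with a green lid, 54 mm in diameter, 40 mm tall, about 120 g, flat top. Origin at the centre of its underside, z up its axis.
- freezer_box: Bottom of the stack, on the bench: rectangular closed box, white below with a blue lid that does not come off, 100 mm long (its x) by 64 mm wide (its y) by 45 mm tall, about 180 g, flat top. Origin at the centre of its underside, z up. Grip it across the 64 mm width.
- balance: White bench balance, housing 190 x 150 mm and 36 mm tall, with a grey key strip at its -x end and a round steel pan 100 mm in diameter. Fixed to the bench; its origin is at bench level straight below the centre of the pan; the pan's top is 52 mm above the origin. z up.
- hotplate: Blue hotplate, housing 175 x 130 mm and 50 mm tall, with two black knobs at its -x end (knob tops 60 mm up) and a square white ceramic plate of 120 mm. Fixed to the bench; its origin is at bench level straight below the centre of the plate; the plate's top is 62 mm above the origin. z up.
- lightbox: Low light box: black frame 160 x 160 mm, 27 mm tall, with a bright, pale yellow square panel of 125 mm. Fixed to the bench; its origin is at bench level straight below the centre of the panel; the panel's top is 30 mm above the origin. z up.
- tray: Shallow bare aluminium cooling tray, outside 152 mm long (its x) by 112 mm wide (its y), inside 140 x 100 mm, rim 12 mm above the bench. Fixed to the bench; its origin is at bench level straight below the centre of its floor; the floor's top is 6 mm above the origin. z up.
- timer: Bystander: loose flat grey timer, 55 x 75 mm, 20 mm tall. Origin at the centre of its underside. To be left alone.
- bottle: Bystander: loose brown bottle with a black cap, 50 mm in diameter, 90 mm tall. Origin at the centre of its underside. To be left alone.
There are look-alikes about, which are no part of the job. Leave any pink look-alike of the green_jar alone.

How it is judged:
By the outcome, as a careful person would: the job done as asked, in the order asked, and still so for the second after the job is handed in, with the robot touching nothing.
It also fails if it takes over 133 s, if anything falls off the work surface, if the arm or the gripper's body presses on something with over 40 N, if the wrist force passes 120 N, or if a joint passes its speed limit or range.

ROBOT

A 7-joint arm with a two-finger parallel gripper is mounted at the origin on the work surface. World frame = base frame: x ahead of the robot, y to its left, z up, the work surface at z = 0. Lengths are in m, angles in rad, forces in N, time in s.
With the tool pointing down it reaches from about 0.4 to 0.875 m from the base axis. Payload 19.3 kg.
Tool frame: the origin (TCP) lies on the centre line of the jaws, within the pads' length; the fingertips stand 25 mm ahead of it and the grasp point (between the pads) lies 6 mm ahead of it (tips_ahead is the distance from the TCP to the fingertips, in m); z points along the fingers, y is the direction in which the jaws open and shut (so a half turn about z gives the same grasp; the last joint's range is limited). The gripper opens to 85 mm and grips with 20 to 120 N. Pads are 22 mm wide; open, the fingers measure 114 mm over their backs; the gripper's body (76 mm by 85 mm) begins 54 mm behind the grasp point. The pads swing forward as they close: fully open they stand 13 mm farther back than shut.
Start: joints at [-1.307, 0.521, -0.036, 1.599, 0.021, 1.021, -0.113], TCP at [0.205, 0.59, 0.256] pointing down, gripper open.
Joint ranges: [-2.91, 2.91], [-0.3, 2.13], [-1.5, 1.42], [0.17, 2.43], [-1.26, 4.41], [0.16, 1.93], [-2.52, 2.52]. Speed limits (rad/s): [1.89, 1.89, 2.39, 2.39, 3.01, 3.01, 3.01].

INTERFACE

Orientations are given as [roll, pitch, yaw] about the fixed x, y, z axes, in that order (R = Rz(yaw) Ry(pitch) Rx(roll)).
In Python, from workcell import observe, grab_frame, job_done, outline_of, tips_ahead gives the robot as it stands. The module is installed in compiled form; this text tells all that it offers.
- The arm moves only by the tool move_arm, never from a script. Its argument "motion" is a list of rows, each a list of 2 entries, a list of its own where there are three numbers: the shift along the world's x, y, z in mm, then the turn, a rotation vector about the world's x, y, z in rad. A call has 1 to 12 rows; each row is the pose to reach, as a shift and turn from the pose commanded when the call began; what a row does not reach only later rows make up. A row lasts 1/8 s, in which the tool goes at most 62.5 mm and 10.7 degrees, less where a joint would pass 70% of its speed; a pose out of reach is approached as far as the arm can. A call with a gripper value outside its range is refused whole. "jaw" is the finger opening in mm, from 0 to 85.4, set as the call begins (left out, the last holds). The fingers move at their own pace and stop on an object; "grip_force" is the grip in N (left out, the last holds). Time passes only in rows, so rows that repeat a pose let the fingers close. It gives the time, the measured TCP pose, the force and the opening at its end, in the units of the state.
- observe(): the state, without advancing time (a new reading comes with each control period).
- grab_frame(name): name is "scene" or "top"; returns a dict with "frame" (480x640x3 uint8, red, green, blue), "fx", "fy", "cx", "cy" (pixels), "T" (4x4, takes a point from camera to world coordinates). Camera axes: x right, y down, z forward; pixel columns grow to the right and rows downward; lengths in m; the calibration is good to about 2 mm. A picture is of the moment at which its call begins. There is no depth.
- job_done(): hands the job in, once; it reports no verdict.
Trained networks look in the newest picture that a camera, given by its name, has taken for a name from the list of things; names that differ only in an ending like _2 or _b are one class to them, and where a whole thing is asked for, a point or a joint stands for the part that bears it (a point fixed in the world has none). Each returns a list of dicts, best first, with "score" (0 to 1); they miss things now and then, are a little off and sometimes report something else, mostly with a low value. They report only what shows in the picture. A call takes as long as a camera call. They do not tell look-alikes from the thing itself.
- outline_of(label, camera): "pixels" (480x640 bool, what is visible of it) and "pixel" ([column, row] in pixels, amid what is visible of it).
The state is a dict: "clock": time; "qpos": joint angles; "qd": joint speeds; "joint_efforts": joint torques, N m; "position": TCP position; "tool_rot": TCP orientation; "force": force on the tool from outside, world axes, zero at the start; "moment": the same for the moment, N m; "grip_width": finger opening in m.
Only numpy, scipy, OpenCV 4.12 (cv2) and the standard library are available. Lean on these libraries where they do the work, as an engineer would, in place of code of your own. Each camera call takes 0.05 s, during which the arm holds its last target.

## Working session

There is one attempt and no reset: what is moved stays moved. The work goes in short steps, Python scripts to look and compute and a tool call to move; the robot and the scene stay as the last step left them, time stands still between calls to the robot, and variables do not carry over. Pictures are saved under pics/ and viewed, and the job is handed in when it is done.

Besides the shell and the picture viewer there is one more tool, called after "Emit:" by a JSON object that holds its "fn" and its "kwargs", one argument or row to a line. move_arm: Moves the arm, as the interface text tells. Its arguments: {"type":"object","properties":{"motion":{"type":"array"},"jaw":{"type":"number"},"grip_force":{"type":"number"}},"required":["motion"]}

```bash
mkdir -p pics
python3 - <<'E'
from workcell import *
import cv2
for n in ("scene","top"):
    g=grab_frame(n); cv2.imwrite(f"pics/{n}0.png",g["frame"][:,:,::-1])
    print(n,g["fx"],g["fy"],g["cx"],g["cy"]); print(g["T"].round(4))
print(observe(), tips_ahead if not callable(tips_ahead) else tips_ahead())
E
```

```text
scene 534.8021877739338 534.8021877739338 315.70083138399394 242.92186746608496
[[ 0.65    0.4874 -0.583   1.1342]
 [ 0.7599 -0.407   0.507  -0.5561]
 [ 0.0098 -0.7726 -0.6349  0.8201]
 [ 0.      0.      0.      1.    ]]
top 506.64029356128765 506.64029356128765 319.75563046833037 239.12686296151676
[[-0.0157 -0.9921  0.1244  0.3488]
 [-0.9998  0.0147 -0.0093 -0.0073]
 [ 0.0074 -0.1245 -0.9922  1.1539]
 [ 0.      0.      0.      1.    ]]
{'clock': 0.1, 'qpos': array([-1.30720035,  0.5219537 , -0.03631915,  1.59991126,  0.02119011,
        1.02108626, -0.11277079]), 'qd': array([ 0.00020449,  0.0004645 ,  0.0001406 , -0.00170292, -0.0002672 ,
       -0.00017243, -0.00109994]), 'joint_efforts': array([ 4.65430450e-03, -9.28488064e+01,  1.98479444e+00, -3.70541739e+01,
        1.82049576e-02,  5.12635845e-03, -4.67358973e-05]), 'position': array([0.20471717, 0.59025293, 0.25579803]), 'tool_rot': array([-3.14062062e+00,  6.21144500e-05,  2.80780187e+00]), 'force': array([0.39417048, 0.6133637 , 0.2614142 ]), 'moment': array([-0.0005583 , -0.04174054, -0.04103981]), 'grip_width': 0.08509942692402567} 0.025
```

View pics/scene0.png

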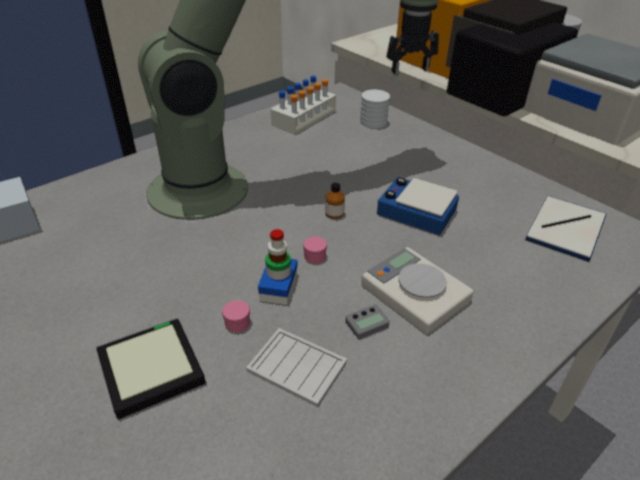

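View pics/top0.png

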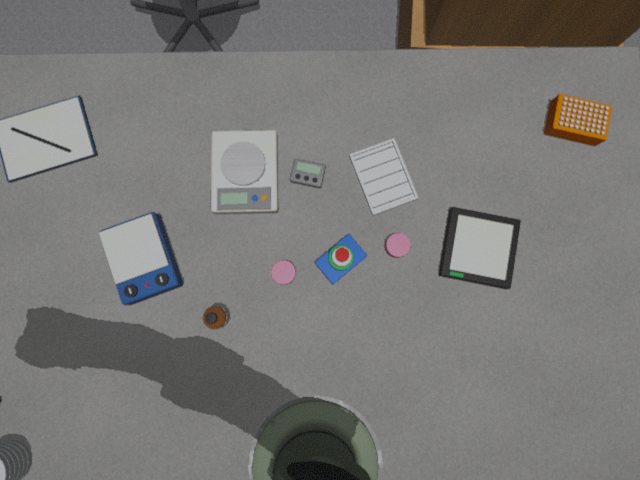

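```bash
cat > h.py <<'E'
from workcell import *
import numpy as np, cv2
def unproj(g,uv,z):
    uv=np.atleast_2d(uv).astype(float)
    d=np.c_[(uv[:,0]-g["cx"])/g["fx"],(uv[:,1]-g["cy"])/g["fy"],np.ones(len(uv))]@g["T"][:3,:3].T
    o=g["T"][:3,3]; return o+d*((z-o[2])/d[:,2])[:,None]
def proj(g,P):
    P=np.atleast_2d(P); c=(P-g["T"][:3,3])@g["T"][:3,:3]
    return np.c_[c[:,0]/c[:,2]*g["fx"]+g["cx"],c[:,1]/c[:,2]*g["fy"]+g["cy"]]
def save(name,img,box=None,s=1):
    if box: x0,y0,x1,y1=box; img=img[y0:y1,x0:x1]
    img=cv2.resize(img,None,fx=s,fy=s,interpolation=cv2.INTER_CUBIC)
    cv2.imwrite(f"pics/{name}.png",img[:,:,::-1])
E
python3 - <<'E'
from h import *
G={n:grab_frame(n) for n in("scene","top")}
save("crop_s",G["scene"]["frame"],(190,190,390,350),4)
save("crop_t",G["top"]["frame"],(250,200,430,310),4)
save("crop_t2",G["top"]["frame"],(90,110,290,310),3)
for l in "red_vial amber_pot green_jar freezer_box balance hotplate lightbox tray timer bottle".split():
    for n in("scene","top"):
        for o in outline_of(l,n)[:4]:
            m=o["pixels"]; ys,xs=np.nonzero(m)
            print(l,n,round(o["score"],2),np.round(o["pixel"],1),m.sum(),xs.min(),xs.max(),ys.min(),ys.max())
E
```

```text
red_vial scene 0.5 [274.6 236.9] 224 270 283 228 247
red_vial top 0.5 [341.8 256.2] 161 335 348 248 261
amber_pot scene 0.83 [279.7 253.1] 318 268 287 241 262
amber_pot top 0.5 [335.1 261.3] 12 333 337 257 263
green_jar scene 0.95 [315.7 250.9] 550 303 326 236 262
green_jar scene 0.83 [275.7 264. ] 485 264 289 254 279
green_jar scene 0.79 [234.5 316.3] 768 221 249 300 331
green_jar scene 0.16 [275.8 286.9] 995 257 296 260 303
green_jar top 0.9 [280.8 272.3] 495 270 295 260 284
green_jar top 0.72 [399.4 246.2] 535 384 410 232 257
green_jar top 0.69 [333.4 261.6] 154 328 347 245 269
freezer_box scene 0.63 [276.7 285.4] 1044 257 297 259 304
freezer_box top 0.65 [343.3 268.5] 800 316 365 236 283
balance scene 0.79 [418.7 285. ] 5394 361 472 247 333
balance top 0.56 [242.3 170.9] 5614 210 277 130 214
balance top 0.55 [336.4 262.3] 123 331 349 250 266
hotplate scene 0.94 [416.8 203.5] 3177 377 458 178 234
hotplate top 0.9 [141.4 260.2] 5243 99 183 212 305
lightbox scene 0.93 [146.  370.2] 6813 97 204 318 417
lightbox top 0.8 [477.4 248.9] 5211 438 519 207 289
tray scene 0.69 [276.1 264.4] 475 265 290 254 278
tray scene 0.63 [295.9 366.2] 4316 246 346 329 405
tray top 0.63 [382.7 175.5] 3194 349 417 139 215
timer scene 0.6 [365.2 319.8] 930 345 388 304 337
timer top 0.57 [311.  173.9] 775 290 325 159 188
bottle scene 0.71 [338.  201.3] 574 325 344 182 217
bottle scene 0.68 [279.  250.3] 302 267 286 241 261
bottle top 0.63 [210.7 317.6] 477 203 227 306 329
```

```bash
ls pics
```

```text
crop_s.png
crop_t.png
crop_t2.png
scene0.png
top0.png
```

View pics/crop_s.png

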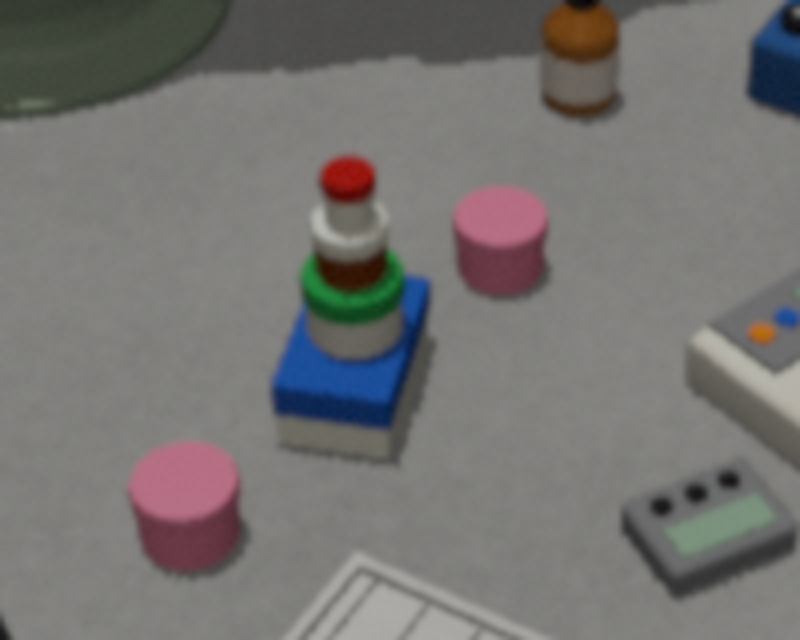

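View pics/crop_t.png

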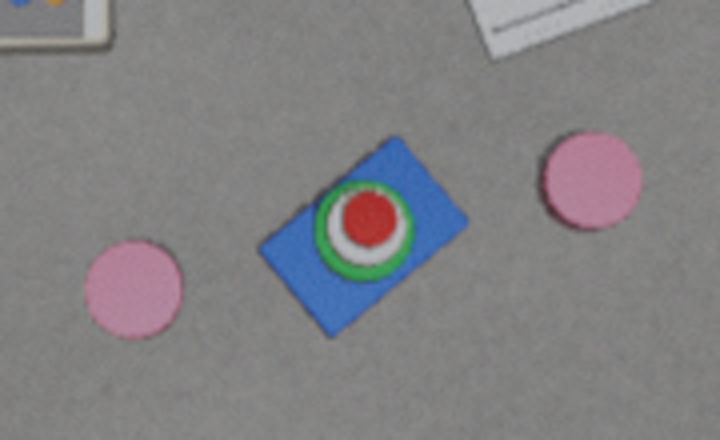

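View pics/crop_t2.png

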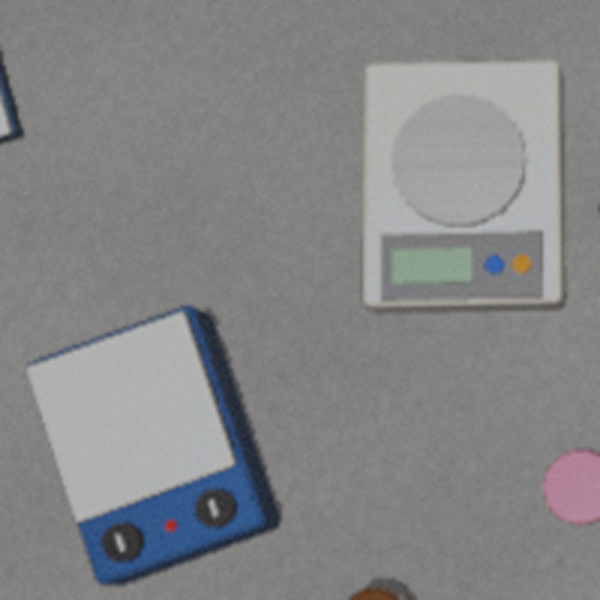

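The top view (crop scaled ×4) shows three jar-shaped things: pink at (284,272), pink at (398,245), and the green-lidded jar in the stack at (341,257). Only the last has the green lid, the blue box under it and the pot on top, so it is the one meant. The crop confirms it. Next I measure all positions.

```bash
cat > meas.py <<'E'
from h import *
def comp(mask,near):
    n,lab,st,ce=cv2.connectedComponentsWithStats(mask.astype(np.uint8))
    best=min(range(1,n),key=lambda i:np.hypot(*(ce[i]-near))+ (1e3 if st[i][4]<15 else 0))
    return lab==best
def circ_hull(mask,g,z):
    c,_=cv2.findContours(mask.astype(np.uint8),cv2.RETR_EXTERNAL,cv2.CHAIN_APPROX_NONE)
    c=max(c,key=len); h=cv2.convexHull(c)[:,0].astype(float)
    w=unproj(g,h,z)[:,:2]
    (x,y),(a,b),_=cv2.fitEllipse((w*1000).astype(np.float32)) if len(w)>=5 else ((0,0),(0,0),0)
    return round(x,1),round(y,1),round(a,1),round(b,1)
def rect(mask,g,z):
    c,_=cv2.findContours(mask.astype(np.uint8),cv2.RETR_EXTERNAL,cv2.CHAIN_APPROX_NONE)
    c=max(c,key=len)[:,0].astype(float)
    w=(unproj(g,c,z)[:,:2]*1000).astype(np.float32)
    (x,y),(a,b),t=cv2.minAreaRect(w)
    if a<b: a,b,t=b,a,t+90
    return round(x,1),round(y,1),round(a,1),round(b,1),round((t+90)%180-90,1)
def hsv(g): return cv2.cvtColor(cv2.GaussianBlur(g["frame"],(3,3),0),cv2.COLOR_RGB2HSV).astype(int)
E
python3 - <<'E'
from meas import *
g=grab_frame("top"); H=hsv(g); h,s,v=H[...,0],H[...,1],H[...,2]
for p in [(342,255),(335,262),(333,262),(325,262),(243,162),(243,185),(216,160),(140,245),(480,247),(380,175),(358,155),(300,240)]: print(p,H[p[1],p[0]])
red=((h<8)|(h>172))&(s>140); print("red",circ_hull(comp(red,(342,255)),g,.151))
grn=(h>45)&(h<85)&(s>90); print("green",circ_hull(comp(grn,(341,257)),g,.085))
blue=(h>100)&(h<125)&(s>110)
sub=np.zeros_like(blue); sub[230:290,310:370]=1
st=(sub>0)&((s>90)); 
print("box",rect(comp(st,(341,259)),g,.045))
print("hot housing",rect(comp(blue,(150,290)),g,.05))
E
```

```text
(342, 255) [  1 180 171]
(335, 262) [100   5 165]
(333, 262) [ 66  76 138]
(325, 262) [108 163 178]
(243, 162) [120   2 163]
(243, 185) [100   5 156]
(216, 160) [ 75   3 177]
(140, 245) [ 90   1 177]
(480, 247) [ 45   3 177]
(380, 175) [105   6 178]
(358, 155) [105   6 169]
(300, 240) [  0   2 132]
red (443.9, -60.2, 23.0, 24.3)
green (444.0, -60.2, 51.4, 53.0)
box (444.4, -62.2, 99.8, 64.0, -51.5)
hot housing (450.9, 376.4, 170.7, 129.0, 19.9)
```

Run:
```python
from meas import *
G={n:grab_frame(n) for n in("scene","top")}
g=G["top"]; H=hsv(g); h,s,v=H[...,0],H[...,1],H[...,2]
def sb(m,x0,y0,x1,y1):
    k=np.zeros_like(m);k[y0:y1,x0:x1]=True;return m&k
def fill(m): return cv2.morphologyEx(m.astype(np.uint8),cv2.MORPH_CLOSE,np.ones((7,7)))>0
w=(s<45)&(v>152)
print("plate",rect(comp(sb(w,95,205,185,310),(137,248)),g,.062))
print("panel",rect(comp(sb(w,440,205,520,290),(480,247)),g,.030))
print("frame",rect(comp(sb(v<70,435,200,525,295),(480,248)),g,.027))
print("tray",rect(comp(fill(sb(v>150,345,130,422,220)),(383,176)),g,.012))
print("balance",rect(comp(fill(sb(v>148,205,125,285,218)),(243,170)),g,.036))
# pan: hough
f=cv2.cvtColor(g["frame"],cv2.COLOR_RGB2GRAY); f2=cv2.resize(f[125:220,200:290],None,fx=6,fy=6,interpolation=cv2.INTER_CUBIC)
c=cv2.HoughCircles(cv2.GaussianBlur(f2,(9,9),0),cv2.HOUGH_GRADIENT,1,200,param1=40,param2=15,minRadius=110,maxRadius=160)
print(c)
if c is not None:
    p=c[0,0]; uv=np.array([(p[0]+.5)/6-.5+200,(p[1]+.5)/6-.5+125]); print("pan",uv,unproj(g,uv,.052))
# timer, bottle
print("timer",rect(comp(fill(sb(v<120,286,155,330,192)),(308,173)),g,.02))
```

```text
plate (471.6, 387.4, 118.2, 117.7, -70.6)
panel (467.3, -378.7, 122.6, 122.4, 78.0)
frame (466.5, -374.4, 162.3, 158.7, 78.0)
tray (638.2, -167.6, 152.7, 112.0, 19.8)
balance (649.3, 152.4, 185.5, 146.4, 0.7)
[[[249.5 231.5 133.7]]]
pan [241.16667 163.16667] [[0.66032021 0.15510989 0.052     ]]
timer (643.6, 8.0, 78.4, 60.8, 76.9)
```

```bash
cat > ov.py <<'E'
from meas import *
def circle(x,y,z,r): 
    t=np.linspace(0,2*np.pi,60); return np.c_[x+r*np.cos(t),y+r*np.sin(t),0*t+z]
def rc(x,y,z,a,b,t):
    t=np.radians(t); R=np.array([[np.cos(t),-np.sin(t)],[np.sin(t),np.cos(t)]])
    p=np.array([[a,b],[-a,b],[-a,-b],[a,-b],[a,b]])/2@R.T; return np.c_[p+[x,y],np.full(5,z)]
def draw(g,shapes,box,s,name):
    x0,y0,x1,y1=box; img=cv2.resize(g["frame"][y0:y1,x0:x1],None,fx=s,fy=s,interpolation=cv2.INTER_CUBIC)
    for P in shapes:
        q=((proj(g,np.array(P)/1000)-[x0,y0]+.5)*s-.5)
        cv2.polylines(img,[np.round(q*16).astype(np.int32)],False,(255,0,255),1,cv2.LINE_AA,4)
    cv2.imwrite(f"pics/{name}.png",img[:,:,::-1])
E
python3 - <<'E'
from ov import *
S=[circle(662,153,52,50),rc(649.3,152.4,36,190,150,.7),rc(471.6,387.4,62,120,120,19.5),rc(467.3,-378,30,125,125,78),rc(638,-167.6,12,152,112,19.8),rc(638,-167.6,6,140,100,19.8),
rc(444.4,-62.2,45,100,64,-51.5),circle(444,-60.2,85,27),circle(444,-60.2,119,20),circle(444,-60.2,151,14),circle(444,-60.2,45,27)]
G={n:grab_frame(n) for n in("scene","top")}
draw(G["top"],S,(90,120,290,310),4,"o1")
draw(G["top"],S,(310,130,510,290),4,"o2")
draw(G["scene"],S,(340,160,490,340),4,"o3")
draw(G["scene"],S,(240,210,360,410),3,"o4")
draw(G["scene"],S,(90,300,220,420),5,"o5")
E
```

```text
(no output)
```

View pics/o1.png

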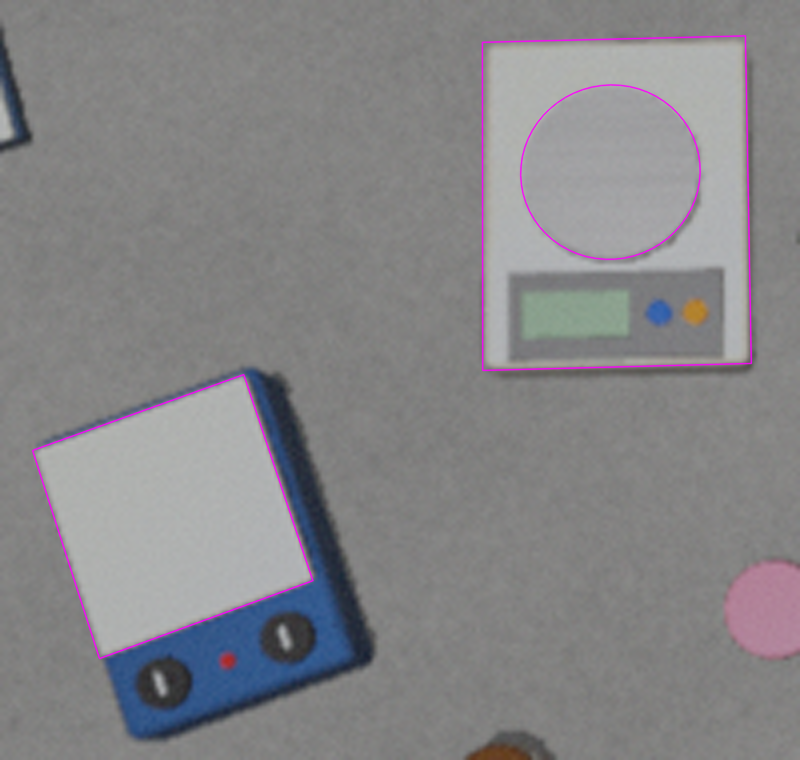

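View pics/o2.png

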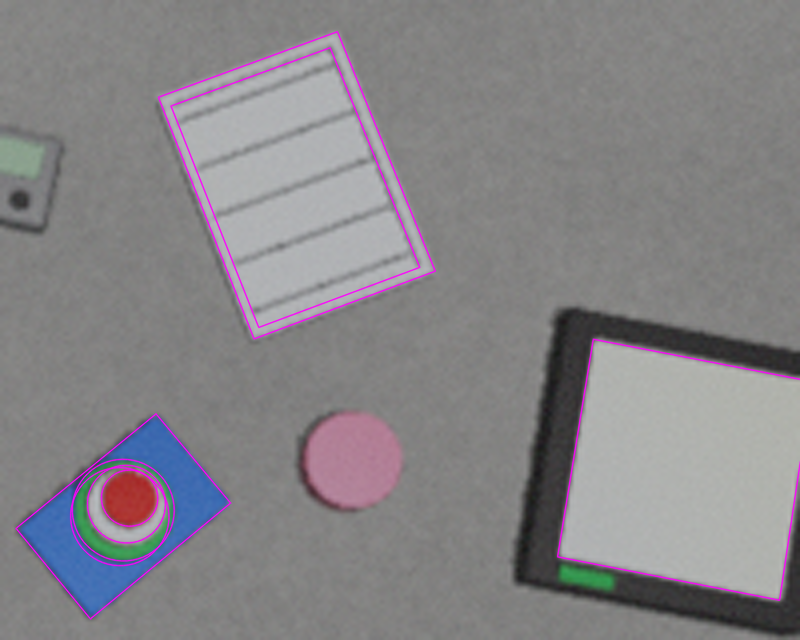

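View pics/o3.png

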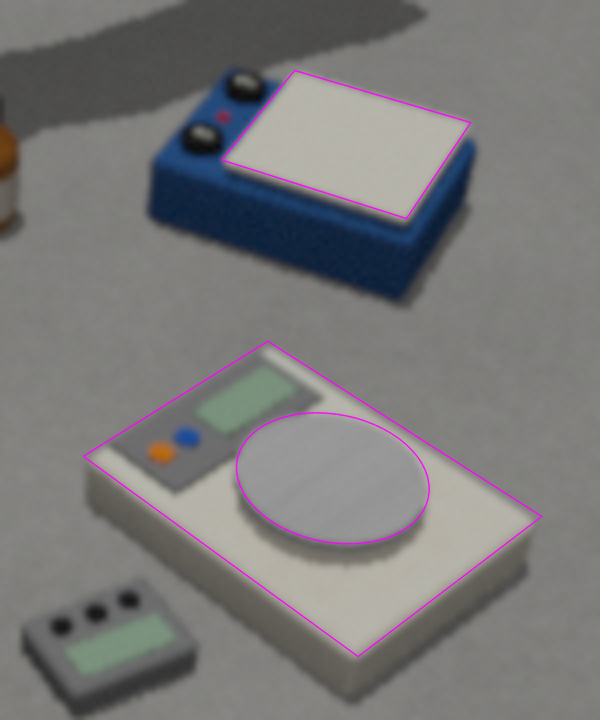

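View pics/o4.png

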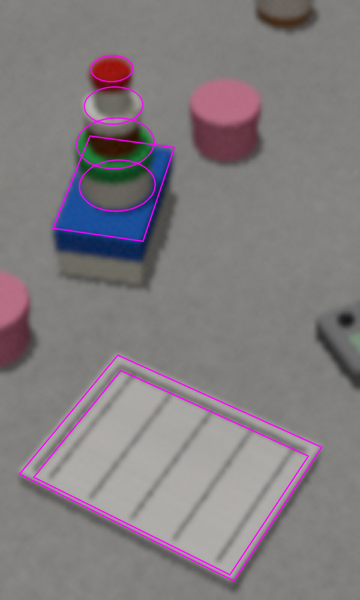

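View pics/o5.png

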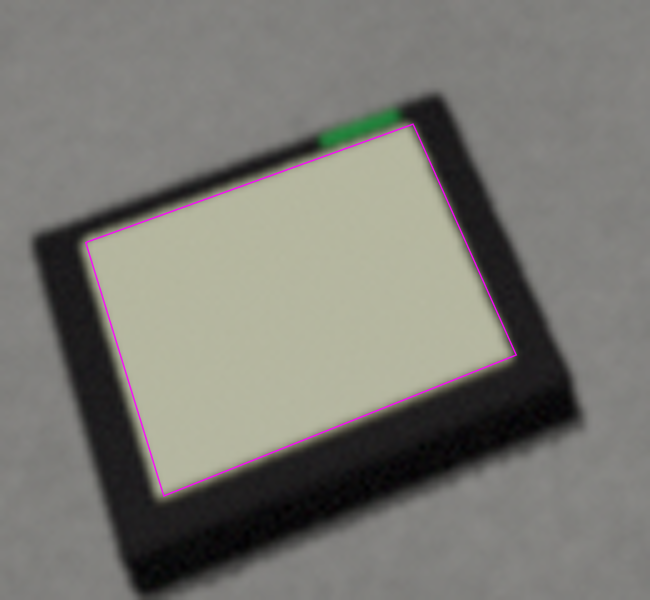

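The projected outlines match the image in both views. Positions in mm are: stack (444,-60), pan (661,153), plate (472,387), panel (467,-378), tray (638,-168, 19.8°), and box at -51.5°. Now I move over the stack.

Emit:
{"fn": "move_arm", "kwargs": {
  "motion": [
    [[60, -72, 0], [0, 0, -0.16]],
    [[120, -145, 0], [0, 0, -0.32]],
    [[180, -215, 0], [0, 0, -0.48]],
    [[245, -290, 0], [0, 0, -0.65]],
    [[245, -290, 0], [0, 0, -0.65]],
    [[243, -350, 0], [0, 0, -0.77]],
    [[242, -410, 0], [0, 0, -0.9]],
    [[241, -470, 0], [0, 0, -1.02]],
    [[240, -530, 0], [0, 0, -1.14]],
    [[239, -590, 0], [0, 0, -1.26]],
    [[239, -650, 0], [0, 0, -1.372]],
    [[239, -650, 0], [0, 0, -1.372]]
  ],
  "jaw": 55,
  "grip_force": 25
}}

```text
clock: 2.95
position: [0.4435, -0.0621, 0.2566]
tool_rot: [3.141, -0.0, 1.432]
force: [0.8, 0.7, 0.3]
grip_width: 0.0548
```

Run:
```python
from ov import *
s=observe(); p=s["position"]*1000; print(p,s["tool_rot"],s["qpos"].round(2))
a=s["tool_rot"][2]-np.pi/2; d=np.array([np.cos(a),np.sin(a)])
g=grab_frame("scene"); o=s["grip_width"]*500
def line(z): return np.array([[*(p[:2]-d*o),z],[*(p[:2]+d*o),z]])
draw(g,[line(p[2]-25),line(p[2]-12),[[p[0],p[1],p[2]],[p[0],p[1],p[2]-25]]],(220,130,350,280),5,"tip")
```

```text
[443.4545469  -62.08065617 256.6252314 ] [ 3.14082289e+00 -4.38512111e-05  1.43203397e+00] [-0.4   0.26  0.49  2.06 -0.16  0.85  0.05]
```

View pics/tip.png

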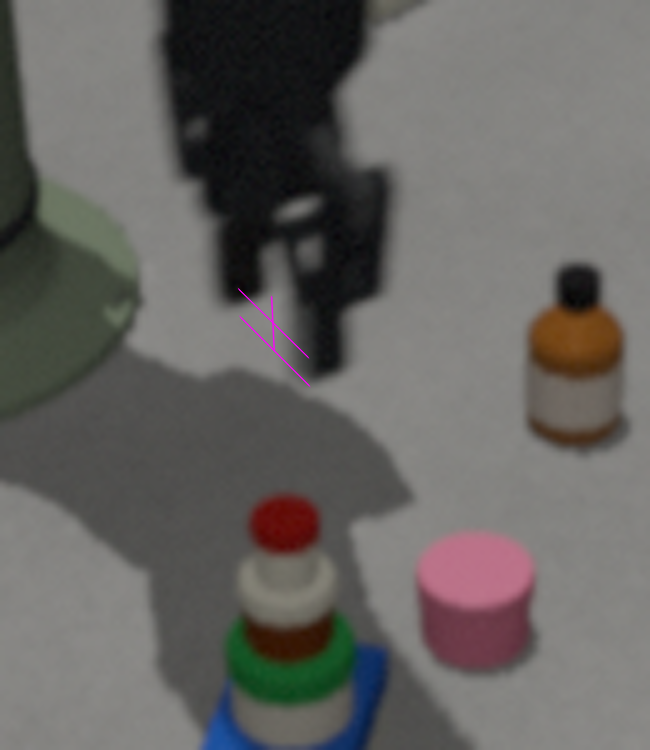

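Tips are about 18 mm ahead at 55 mm opening, which is consistent with 25 mm when shut. Now I descend onto the vial, with the tips above the pot lid.

Emit:
{"fn": "move_arm", "kwargs": {
  "motion": [
    [[0, 0, -30], [0, 0, 0]],
    [[0, 0, -60], [0, 0, 0]],
    [[0, 0, -85], [0, 0, 0]],
    [[0, 0, -98], [0, 0, 0]],
    [[0, 0, -106], [0, 0, 0]],
    [[0, 0, -106], [0, 0, 0]],
    [[0, 0, -106], [0, 0, 0]]
  ]
}}

```text
clock: 3.88
position: [0.4441, -0.0595, 0.1509]
tool_rot: [3.141, -0.0, 1.436]
force: [0.6, -0.2, 0.5]
grip_width: 0.0546
```

Run:
```python
from ov import *
s=observe(); print(s["position"]*1000,s["tool_rot"],s["force"])
g=grab_frame("scene"); save("v1",g["frame"],(220,150,340,290),5)
g=grab_frame("top"); save("v1t",g["frame"],(290,210,400,300),6)
```

```text
[444.14244828 -59.5458427  150.88219633] [ 3.14066738e+00 -2.38934534e-04  1.43570391e+00] [ 0.58631409 -0.22797772  0.47761393]
```

View pics/v1.png

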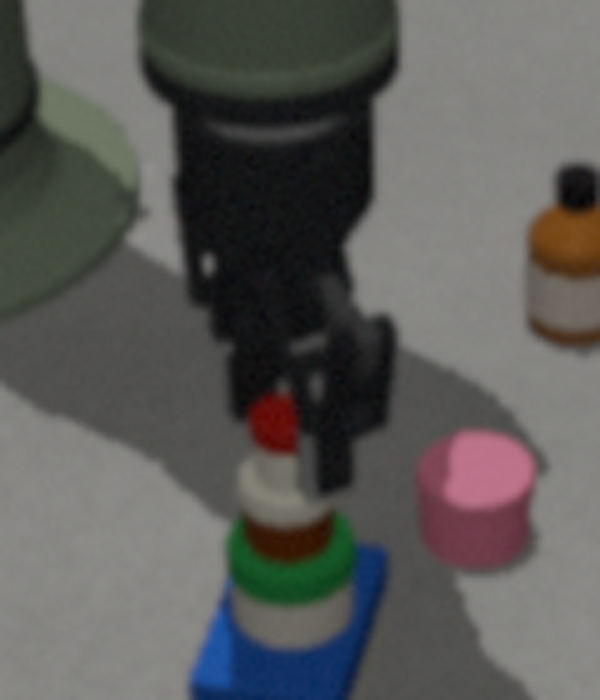

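Emit:
{"fn": "move_arm", "kwargs": {
  "motion": [
    [[0, 0, 0], [0, 0, 0]],
    [[0, 0, 0], [0, 0, 0]],
    [[0, 0, 0], [0, 0, 0]],
    [[0, 0, 0], [0, 0, 0]],
    [[0, 0, 0], [0, 0, 0]],
    [[0, 0, 0], [0, 0, 0]]
  ],
  "jaw": 20,
  "grip_force": 25
}}

```text
clock: 4.72
position: [0.4441, -0.0595, 0.1505]
tool_rot: [3.141, -0.0, 1.436]
force: [0.7, 0.9, 6.1]
grip_width: 0.0272
```

Emit:
{"fn": "move_arm", "kwargs": {
  "motion": [
    [[0, 0, 5], [0, 0, 0]],
    [[0, 0, 12], [0, 0, 0]],
    [[0, 0, 22], [0, 0, 0]],
    [[0, 0, 35], [0, 0, 0]],
    [[0, 0, 50], [0, 0, 0]],
    [[0, 0, 50], [0, 0, 0]]
  ]
}}

```text
clock: 5.48
position: [0.4444, -0.0594, 0.2015]
tool_rot: [3.139, -0.001, 1.436]
force: [-0.6, 1.1, 0.5]
grip_width: 0.027
```

Run:
```python
from ov import *
s=observe(); print(s["position"]*1000,s["tool_rot"],s["force"],s["grip_width"])
g=grab_frame("scene"); save("v2",g["frame"],(220,150,340,290),5)
```

```text
[444.36119263 -59.43456552 201.47042776] [ 3.13945446e+00 -6.48394778e-04  1.43596437e+00] [-0.64805706  1.0947444   0.49181876] 0.027036374182426805
```

View pics/v2.png

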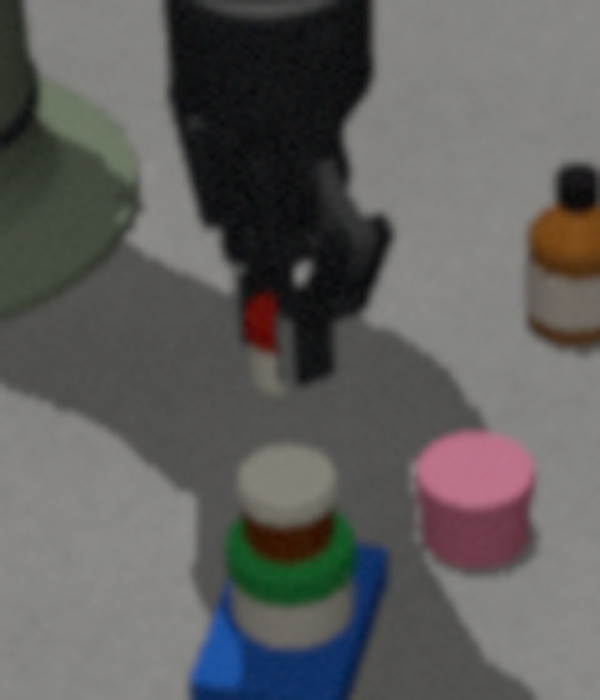

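Emit:
{"fn": "move_arm", "kwargs": {
  "motion": [
    [[15, 15, 5], [0, 0, 0.03]],
    [[45, 45, 10], [0, 0, 0.08]],
    [[80, 78, 10], [0, 0, 0.13]],
    [[115, 113, 10], [0, 0, 0.19]],
    [[150, 147, 10], [0, 0, 0.25]],
    [[180, 177, 10], [0, 0, 0.3]],
    [[203, 200, 5], [0, 0, 0.34]],
    [[217, 213, 0], [0, 0, 0.36]],
    [[217, 213, -20], [0, 0, 0.36]],
    [[217, 213, -45], [0, 0, 0.36]],
    [[217, 213, -70], [0, 0, 0.36]],
    [[217, 213, -90], [0, 0, 0.36]]
  ]
}}

```text
clock: 7.02
position: [0.66, 0.1533, 0.1083]
tool_rot: [-3.14, 0.0, 1.796]
force: [1.2, -0.6, -0.3]
grip_width: 0.0272
```

Emit:
{"fn": "move_arm", "kwargs": {
  "motion": [
    [[0, 0, -8], [0, 0, 0]],
    [[0, 0, -14], [0, 0, 0]],
    [[0, 0, -18], [0, 0, 0]],
    [[0, 0, -20], [0, 0, 0]],
    [[0, 0, -22], [0, 0, 0]],
    [[0, 0, -23], [0, 0, 0]],
    [[0, 0, -23], [0, 0, 0]]
  ]
}}

```text
clock: 7.9
position: [0.6608, 0.1536, 0.0873]
tool_rot: [3.142, -0.0, 1.796]
force: [0.2, -0.1, -0.2]
grip_width: 0.0272
```

Run:
```python
from ov import *
s=observe(); print(s["position"]*1000,s["tool_rot"],s["force"],s["grip_width"])
g=grab_frame("scene"); draw(g,[circle(661.5,153,52,50),circle(661.5,153,52,14)],(350,190,490,310),5,"v3")
```

```text
[660.81145609 153.55086333  87.34002223] [ 3.14152884e+00 -5.57394120e-05  1.79581016e+00] [ 0.19495954 -0.08938614 -0.20582136] 0.02715221071130395
```

View pics/v3.png

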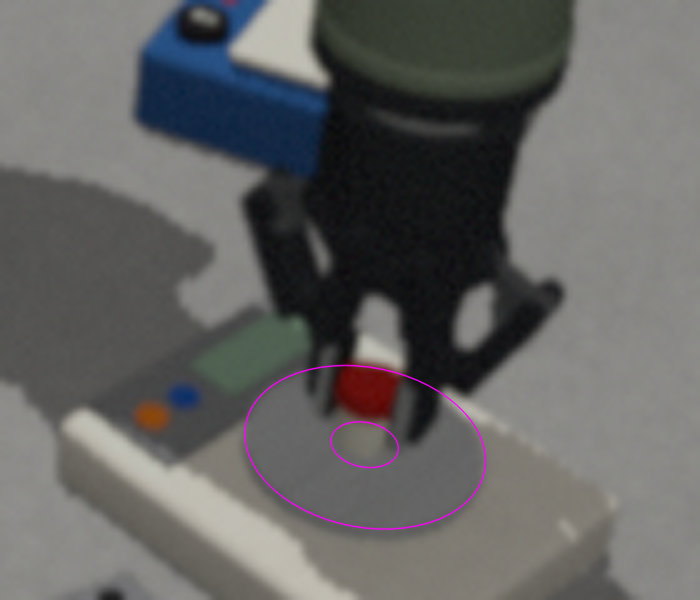

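Upright and about 4 mm above the pan, centred. I lower slowly until contact.

Emit:
{"fn": "move_arm", "kwargs": {
  "motion": [
    [[0, 0, -1], [0, 0, 0]],
    [[0, 0, -2], [0, 0, 0]],
    [[0, 0, -2.5], [0, 0, 0]],
    [[0, 0, -3], [0, 0, 0]],
    [[0, 0, -3], [0, 0, 0]],
    [[0, 0, -3], [0, 0, 0]]
  ]
}}

```text
clock: 8.7
position: [0.6608, 0.1535, 0.0843]
tool_rot: [3.142, 0.0, 1.796]
force: [0.7, 0.5, -0.1]
grip_width: 0.0274
```

Emit:
{"fn": "move_arm", "kwargs": {
  "motion": [
    [[0, 0, -0.5], [0, 0, 0]],
    [[0, 0, -1], [0, 0, 0]],
    [[0, 0, -1.3], [0, 0, 0]],
    [[0, 0, -1.3], [0, 0, 0]]
  ]
}}

```text
clock: 9.2
position: [0.6609, 0.1535, 0.0836]
tool_rot: [3.141, -0.0, 1.796]
force: [-3.1, -0.5, 9.3]
grip_width: 0.0273
```

Emit:
{"fn": "move_arm", "kwargs": {
  "motion": [
    [[0, 0, 0.6], [0, 0, 0]],
    [[0, 0, 0.6], [0, 0, 0]]
  ]
}}

```text
clock: 9.45
position: [0.6609, 0.1535, 0.0837]
tool_rot: [3.141, 0.0, 1.796]
force: [-1.0, 0.8, 3.3]
grip_width: 0.0273
```

Emit:
{"fn": "move_arm", "kwargs": {
  "motion": [
    [[0, 0, 0], [0, 0, 0]],
    [[0, 0, 0], [0, 0, 0]],
    [[0, 0, 0], [0, 0, 0]],
    [[0, 0, 0], [0, 0, 0]],
    [[0, 0, 0], [0, 0, 0]]
  ],
  "jaw": 50
}}

```text
clock: 10.07
position: [0.6608, 0.1535, 0.0836]
tool_rot: [-3.142, -0.0, 1.796]
force: [-0.2, 0.4, -0.8]
grip_width: 0.0498
```

Emit:
{"fn": "move_arm", "kwargs": {
  "motion": [
    [[0, 0, 10], [0, 0, 0]],
    [[0, 0, 30], [0, 0, 0]],
    [[0, 0, 60], [0, 0, 0]],
    [[0, 0, 100], [0, 0, 0]],
    [[0, 0, 140], [0, 0, 0]],
    [[0, 0, 140], [0, 0, 0]]
  ]
}}

```text
clock: 10.82
position: [0.6623, 0.1536, 0.2284]
tool_rot: [3.135, -0.001, 1.795]
force: [0.8, -0.3, -0.4]
grip_width: 0.0501
```

Run:
```python
from ov import *
s=observe(); print(s["position"]*1000,s["tool_rot"],s["force"],s["grip_width"])
g=grab_frame("scene"); draw(g,[circle(661.5,153,52,50),circle(661.5,153,84,14)],(350,190,490,310),5,"v4")
g=grab_frame("top"); draw(g,[circle(444,-60.2,119,20),circle(444,-60.2,85,27)],(290,210,400,300),6,"v4t")
H=hsv(g); print("white lid", circ_hull(comp((H[...,1]<45)&(H[...,2]>148)&(np.indices(H.shape[:2])[0]>245)&(np.indices(H.shape[:2])[1]<355),(341,256)),g,.119))
```

```text
[662.25845111 153.59529647 228.43218197] [ 3.13528504e+00 -5.34692581e-04  1.79546989e+00] [ 0.83322947 -0.27453008 -0.40397326] 0.05013875522319143
white lid (443.0, -60.0, 38.8, 39.0)
```

View pics/v4.png

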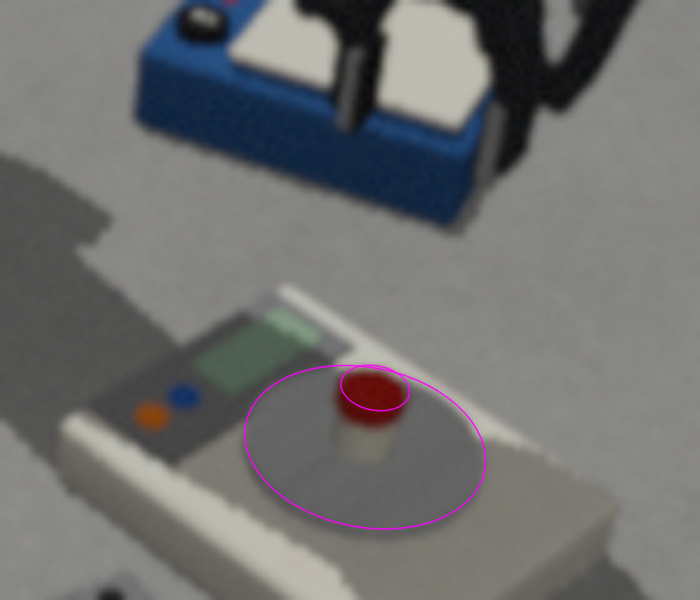

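View pics/v4t.png

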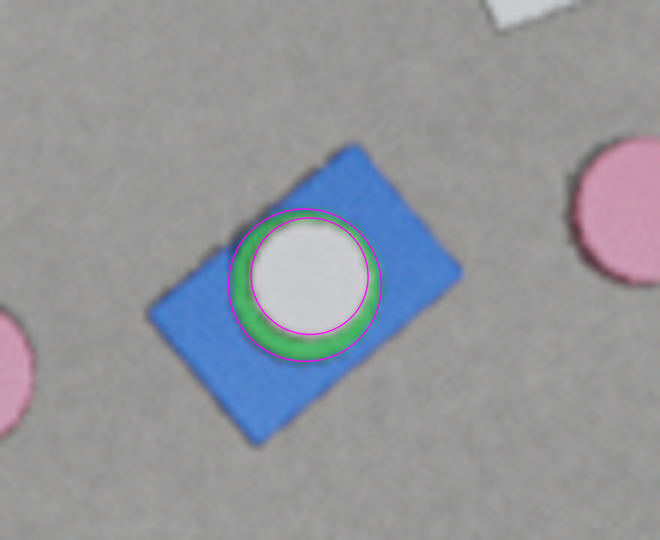

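Vial stands upright on the pan, within about 2 mm of its centre. Pot lid is at (443,-60). Next I go back for the pot.

Emit:
{"fn": "move_arm", "kwargs": {
  "motion": [
    [[-40, -39, 0], [0, 0, -0.07]],
    [[-85, -83, 0], [0, 0, -0.14]],
    [[-130, -127, 0], [0, 0, -0.21]],
    [[-175, -171, 0], [0, 0, -0.29]],
    [[-205, -200, 0], [0, 0, -0.34]],
    [[-218, -213, -5], [0, 0, -0.36]],
    [[-218, -213, -30], [0, 0, -0.36]],
    [[-218, -213, -60], [0, 0, -0.36]],
    [[-218, -213, -85], [0, 0, -0.36]],
    [[-218, -213, -100], [0, 0, -0.36]],
    [[-218, -213, -109], [0, 0, -0.36]],
    [[-218, -213, -109], [0, 0, -0.36]]
  ],
  "jaw": 65
}}

```text
clock: 12.42
position: [0.4428, -0.0595, 0.1144]
tool_rot: [-3.141, 0.0, 1.436]
force: [0.5, -0.2, 0.4]
grip_width: 0.0649
```

Emit:
{"fn": "move_arm", "kwargs": {
  "motion": [
    [[0, 0, 0], [0, 0, 0]],
    [[0, 0, 0], [0, 0, 0]],
    [[0, 0, 0], [0, 0, 0]],
    [[0, 0, 0], [0, 0, 0]],
    [[0, 0, 0], [0, 0, 0]],
    [[0, 0, 0], [0, 0, 0]],
    [[0, 0, 0], [0, 0, 0]]
  ],
  "jaw": 32,
  "grip_force": 25
}}

```text
clock: 13.3
position: [0.4433, -0.0595, 0.1153]
tool_rot: [3.14, -0.0, 1.436]
force: [0.0, -0.4, 6.5]
grip_width: 0.039
```

Run:
```python
from ov import *
s=observe(); print(s["position"]*1000,s["tool_rot"],s["force"],s["grip_width"])
g=grab_frame("scene"); save("p1",g["frame"],(220,150,340,290),5)
```

```text
[443.2926686  -59.48494352 115.25123006] [ 3.14021670e+00 -3.65341461e-04  1.43574863e+00] [ 0.0205542  -0.36507804  6.48081359] 0.039008926729956254
```

View pics/p1.png

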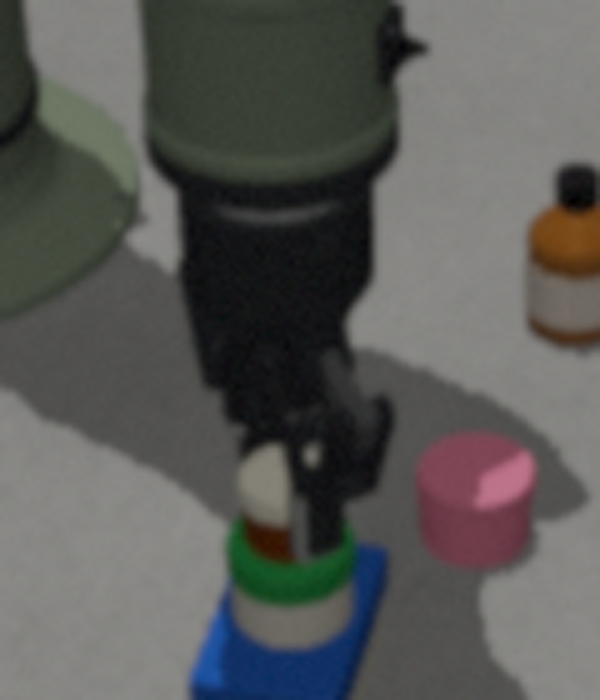

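Emit:
{"fn": "move_arm", "kwargs": {
  "motion": [
    [[0, 0, 5], [0, 0, 0]],
    [[0, 0, 12], [0, 0, 0]],
    [[0, 0, 25], [0, 0, 0]],
    [[0, 0, 45], [0, 0, 0]],
    [[0, 0, 65], [0, 0, 0]],
    [[0, 0, 80], [0, 0, 0]],
    [[0, 0, 80], [0, 0, 0]]
  ]
}}

```text
clock: 14.22
position: [0.4433, -0.0594, 0.1958]
tool_rot: [3.139, -0.001, 1.436]
force: [0.3, -0.0, -0.5]
grip_width: 0.0392
```

Run:
```python
from ov import *
s=observe(); print(s["position"]*1000,s["tool_rot"],s["force"],s["grip_width"])
g=grab_frame("scene"); save("p2",g["frame"],(220,150,340,290),5)
```

```text
[443.29536464 -59.4211757  195.84565492] [ 3.13941192e+00 -7.08514421e-04  1.43596310e+00] [ 0.34135348 -0.00582162 -0.51556148] 0.03924693074252487
```

View pics/p2.png

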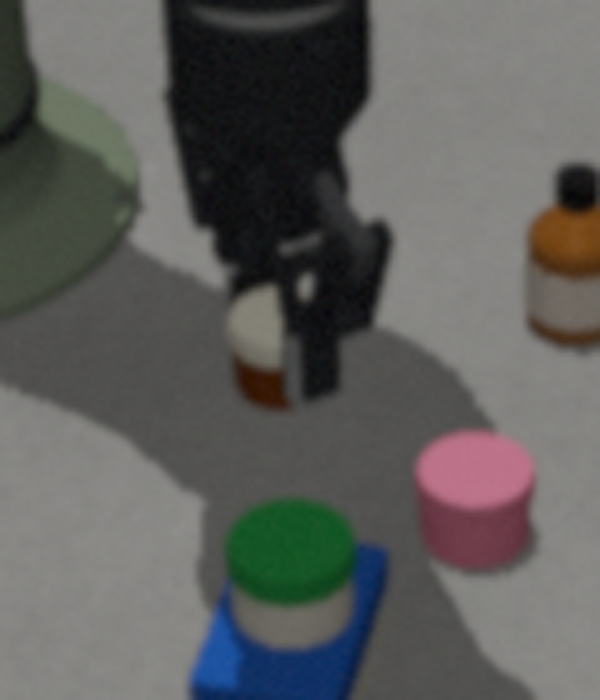

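Emit:
{"fn": "move_arm", "kwargs": {
  "motion": [
    [[1, 15, 3], [0, 0, 0.03]],
    [[4, 50, 5], [0, 0, 0.1]],
    [[7, 95, 5], [0, 0, 0.18]],
    [[10, 140, 5], [0, 0, 0.26]],
    [[12, 185, 5], [0, 0, 0.34]],
    [[15, 230, 5], [0, 0, 0.42]],
    [[18, 275, 5], [0, 0, 0.5]],
    [[21, 320, 5], [0, 0, 0.59]],
    [[24, 365, 5], [0, 0, 0.68]],
    [[26.5, 410, 3], [0, 0, 0.76]],
    [[28, 437, 0], [0, 0, 0.81]],
    [[28.5, 447, 0], [0, 0, 0.82]]
  ]
}}

```text
clock: 15.78
position: [0.47, 0.3893, 0.1936]
tool_rot: [-3.14, -0.0, 2.259]
force: [0.2, -0.7, -0.3]
grip_width: 0.0388
```

Emit:
{"fn": "move_arm", "kwargs": {
  "motion": [
    [[0, 0, -15], [0, 0, 0]],
    [[0, 0, -35], [0, 0, 0]],
    [[0, 0, -55], [0, 0, 0]],
    [[0, 0, -72], [0, 0, 0]],
    [[0, 0, -83], [0, 0, 0]],
    [[0, 0, -90], [0, 0, 0]],
    [[0, 0, -94], [0, 0, 0]],
    [[0, 0, -97], [0, 0, 0]],
    [[0, 0, -97], [0, 0, 0]]
  ]
}}

```text
clock: 16.9
position: [0.4713, 0.3875, 0.0977]
tool_rot: [3.141, -0.0, 2.256]
force: [-0.4, 0.1, -0.5]
grip_width: 0.0392
```

Run:
```python
from ov import *
s=observe(); print(s["position"]*1000,s["tool_rot"],s["force"],s["grip_width"])
g=grab_frame("scene"); draw(g,[rc(471.6,387.4,62,120,120,19.5),circle(471.6,387.4,62,20)],(350,130,490,250),5,"p3")
```

```text
[471.30939349 387.54019423  97.67913783] [ 3.14148703e+00 -9.00639450e-06  2.25581954e+00] [-0.35910238  0.0738379  -0.46893262] 0.03918345544610031
```

View pics/p3.png

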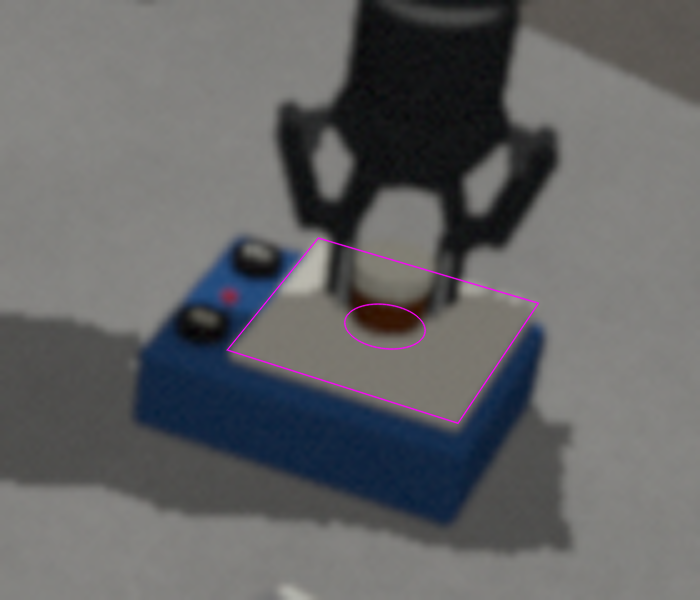

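Emit:
{"fn": "move_arm", "kwargs": {
  "motion": [
    [[0, 0, -1.5], [0, 0, 0]],
    [[0, 0, -2.5], [0, 0, 0]],
    [[0, 0, -3.3], [0, 0, 0]],
    [[0, 0, -4], [0, 0, 0]],
    [[0, 0, -4], [0, 0, 0]],
    [[0, 0, -4], [0, 0, 0]]
  ]
}}

```text
clock: 17.7
position: [0.4713, 0.3875, 0.0936]
tool_rot: [-3.142, -0.0, 2.256]
force: [0.2, 0.7, 0.2]
grip_width: 0.0393
```

Emit:
{"fn": "move_arm", "kwargs": {
  "motion": [
    [[0, 0, -0.4], [0, 0, 0]],
    [[0, 0, -0.8], [0, 0, 0]],
    [[0, 0, -0.8], [0, 0, 0]]
  ]
}}

```text
clock: 18.08
position: [0.4713, 0.3875, 0.0928]
tool_rot: [-3.142, -0.0, 2.256]
force: [0.1, -0.3, -0.6]
grip_width: 0.0394
```

Emit:
{"fn": "move_arm", "kwargs": {
  "motion": [
    [[0, 0, -0.4], [0, 0, 0]],
    [[0, 0, -0.8], [0, 0, 0]],
    [[0, 0, -0.8], [0, 0, 0]]
  ]
}}

```text
clock: 18.45
position: [0.4713, 0.3875, 0.0923]
tool_rot: [3.141, -0.0, 2.256]
force: [-1.5, -0.4, 5.7]
grip_width: 0.0392
```

Contact on the plate. Release and rise.

Emit:
{"fn": "move_arm", "kwargs": {
  "motion": [
    [[0, 0, 0.3], [0, 0, 0]],
    [[0, 0, 0.3], [0, 0, 0]]
  ]
}}

```text
clock: 18.7
position: [0.4713, 0.3875, 0.0923]
tool_rot: [3.142, 0.0, 2.256]
force: [-0.5, 0.1, 2.6]
grip_width: 0.0393
```

Emit:
{"fn": "move_arm", "kwargs": {
  "motion": [
    [[0, 0, 0], [0, 0, 0]],
    [[0, 0, 0], [0, 0, 0]],
    [[0, 0, 0], [0, 0, 0]],
    [[0, 0, 0], [0, 0, 0]],
    [[0, 0, 0], [0, 0, 0]]
  ],
  "jaw": 62
}}

```text
clock: 19.32
position: [0.4713, 0.3875, 0.0923]
tool_rot: [-3.142, 0.0, 2.256]
force: [0.0, 0.3, -0.2]
grip_width: 0.0621
```

Emit:
{"fn": "move_arm", "kwargs": {
  "motion": [
    [[0, 0, 10], [0, 0, 0]],
    [[0, 0, 30], [0, 0, 0]],
    [[0, 0, 60], [0, 0, 0]],
    [[0, 0, 90], [0, 0, 0]],
    [[0, 0, 110], [0, 0, 0]],
    [[0, 0, 110], [0, 0, 0]]
  ]
}}

```text
clock: 20.08
position: [0.472, 0.388, 0.2051]
tool_rot: [3.138, -0.0, 2.256]
force: [0.5, 0.7, -0.4]
grip_width: 0.0621
```

Run:
```python
from ov import *
s=observe(); print(s["position"]*1000,s["tool_rot"],s["force"],s["grip_width"])
g=grab_frame("scene"); draw(g,[rc(471.6,387.4,62,120,120,19.5),circle(471.6,387.4,96,20)],(350,130,490,250),5,"p4")
g=grab_frame("top"); draw(g,[circle(444,-60.2,85,27),rc(444.4,-62.2,45,100,64,-51.5)],(290,210,400,300),6,"p4t")
H=hsv(g);h,s_=H[...,0],H[...,1]
print("green",circ_hull(comp((h>45)&(h<85)&(s_>90),(341,257)),g,.085))
```

```text
[471.97450357 388.00974729 205.10384258] [ 3.13780196e+00 -4.20426813e-04  2.25560732e+00] [ 0.48971529  0.73809649 -0.40850352] 0.062072014520245786
green (443.9, -60.2, 51.6, 52.7)
```

View pics/p4.png

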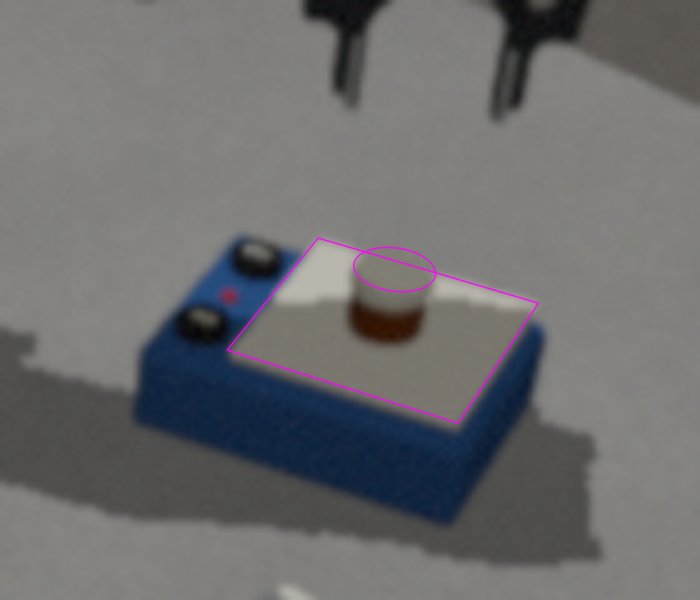

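View pics/p4t.png

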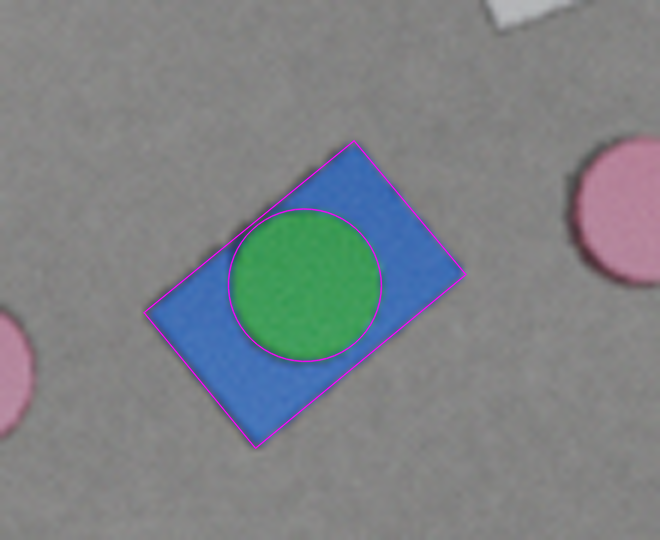

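Pot is centred on the plate and the jar hasn't moved. Going for the jar.

Emit:
{"fn": "move_arm", "kwargs": {
  "motion": [
    [[-2, -30, 0], [0, 0, -0.06]],
    [[-5, -75, 0], [0, 0, -0.15]],
    [[-8, -122, 0], [0, 0, -0.24]],
    [[-11, -170, 0], [0, 0, -0.33]],
    [[-14, -218, 0], [0, 0, -0.42]],
    [[-17, -266, 0], [0, 0, -0.51]],
    [[-20, -314, 0], [0, 0, -0.6]],
    [[-23, -362, 0], [0, 0, -0.69]],
    [[-25, -410, 0], [0, 0, -0.76]],
    [[-27, -438, 0], [0, 0, -0.81]],
    [[-27.5, -448, 0], [0, 0, -0.82]],
    [[-27.5, -448, 0], [0, 0, -0.82]]
  ],
  "jaw": 80
}}

```text
clock: 21.68
position: [0.4437, -0.0603, 0.2021]
tool_rot: [-3.141, 0.0, 1.436]
force: [-0.2, 1.0, 0.5]
grip_width: 0.0803
```

Emit:
{"fn": "move_arm", "kwargs": {
  "motion": [
    [[0, 0, -25], [0, 0, 0]],
    [[0, 0, -55], [0, 0, 0]],
    [[0, 0, -85], [0, 0, 0]],
    [[0, 0, -108], [0, 0, 0]],
    [[0, 0, -120], [0, 0, 0]],
    [[0, 0, -126], [0, 0, 0]],
    [[0, 0, -126], [0, 0, 0]],
    [[0, 0, -126], [0, 0, 0]]
  ]
}}

```text
clock: 22.68
position: [0.4441, -0.0604, 0.0768]
tool_rot: [3.141, -0.0, 1.436]
force: [-0.7, -0.6, 0.1]
grip_width: 0.0801
```

Run:
```python
from ov import *
s=observe(); print(s["position"]*1000,s["tool_rot"],s["force"],s["grip_width"])
g=grab_frame("scene"); save("j1",g["frame"],(220,170,340,310),5)
```

```text
[444.12845117 -60.44351502  76.84961516] [ 3.14072429e+00 -1.63387096e-04  1.43585391e+00] [-0.65514608 -0.59031388  0.12234782] 0.08007491479514646
```

View pics/j1.png

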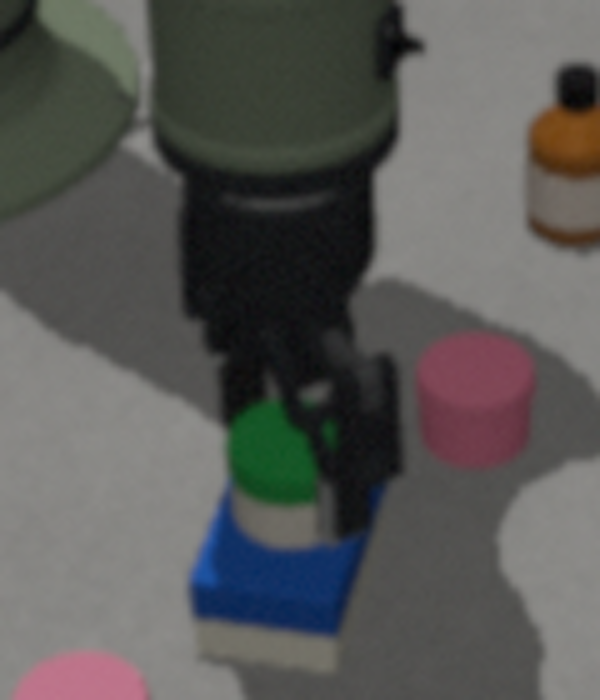

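Emit:
{"fn": "move_arm", "kwargs": {
  "motion": [
    [[0, 0, 0], [0, 0, 0]],
    [[0, 0, 0], [0, 0, 0]],
    [[0, 0, 0], [0, 0, 0]],
    [[0, 0, 0], [0, 0, 0]],
    [[0, 0, 0], [0, 0, 0]],
    [[0, 0, 0], [0, 0, 0]],
    [[0, 0, 0], [0, 0, 0]]
  ],
  "jaw": 46,
  "grip_force": 30
}}

```text
clock: 23.6
position: [0.444, -0.0605, 0.0767]
tool_rot: [3.141, -0.0, 1.436]
force: [-1.2, 0.9, 11.1]
grip_width: 0.0536
```

Emit:
{"fn": "move_arm", "kwargs": {
  "motion": [
    [[0, 0, 5], [0, 0, 0]],
    [[0, 0, 12], [0, 0, 0]],
    [[0, 0, 25], [0, 0, 0]],
    [[0, 0, 45], [0, 0, 0]],
    [[0, 0, 65], [0, 0, 0]],
    [[0, 0, 80], [0, 0, 0]],
    [[0, 0, 80], [0, 0, 0]]
  ]
}}

```text
clock: 24.48
position: [0.4443, -0.0604, 0.1573]
tool_rot: [3.14, -0.001, 1.436]
force: [-0.1, 0.2, -1.5]
grip_width: 0.0532
```

Run:
```python
from ov import *
s=observe(); print(s["position"]*1000,s["tool_rot"],s["force"],s["grip_width"])
g=grab_frame("scene"); save("j2",g["frame"],(220,170,340,310),5)
```

```text
[444.28869105 -60.35445777 157.26820353] [ 3.13973454e+00 -5.20985196e-04  1.43608350e+00] [-0.08161189  0.1949609  -1.48607509] 0.05323718314412663
```

View pics/j2.png

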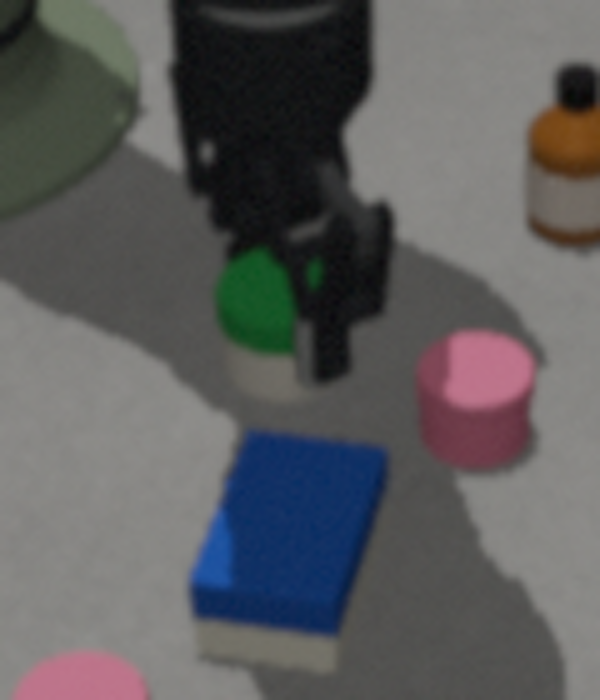

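Emit:
{"fn": "move_arm", "kwargs": {
  "motion": [
    [[1, -15, 5], [0, 0, -0.03]],
    [[4, -50, 5], [0, 0, -0.09]],
    [[7, -95, 5], [0, 0, -0.16]],
    [[10, -140, 5], [0, 0, -0.24]],
    [[14, -185, 5], [0, 0, -0.32]],
    [[17, -230, 5], [0, 0, -0.4]],
    [[20, -275, 2], [0, 0, -0.47]],
    [[23, -306, 0], [0, 0, -0.53]],
    [[23.5, -318, 0], [0, 0, -0.546]],
    [[23.5, -318, -20], [0, 0, -0.546]],
    [[23.5, -318, -45], [0, 0, -0.546]],
    [[23.5, -318, -65], [0, 0, -0.546]]
  ]
}}

```text
clock: 26.02
position: [0.467, -0.3771, 0.0893]
tool_rot: [-3.14, -0.0, 0.891]
force: [0.4, 0.9, -1.2]
grip_width: 0.0528
```

Emit:
{"fn": "move_arm", "kwargs": {
  "motion": [
    [[0, 0, -10], [0, 0, 0]],
    [[0, 0, -16], [0, 0, 0]],
    [[0, 0, -20], [0, 0, 0]],
    [[0, 0, -23], [0, 0, 0]],
    [[0, 0, -23], [0, 0, 0]]
  ]
}}

```text
clock: 26.65
position: [0.4674, -0.3785, 0.0684]
tool_rot: [3.141, -0.0, 0.89]
force: [-0.0, -0.9, -1.0]
grip_width: 0.0533
```

Run:
```python
from ov import *
s=observe(); print(s["position"]*1000,s["tool_rot"],s["force"],s["grip_width"])
g=grab_frame("scene"); draw(g,[rc(467.3,-378,30,125,125,78),circle(467.3,-378,30,27)],(80,270,220,420),5,"j3")
```

```text
[ 467.35342763 -378.50653495   68.38317945] [ 3.14147630e+00 -8.52961594e-05  8.89795840e-01] [-2.86119391e-04 -8.72359139e-01 -9.65708304e-01] 0.053296560423699686
```

View pics/j3.png

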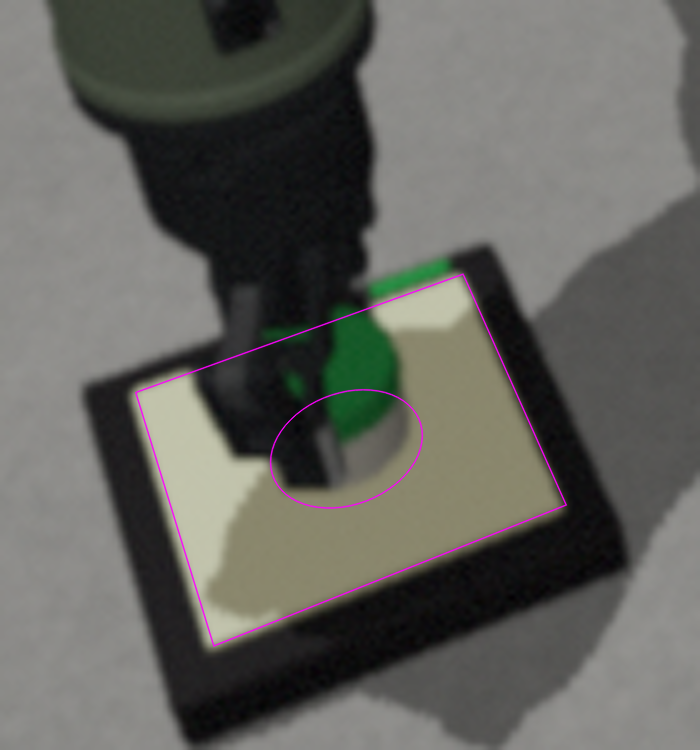

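Upright, about 6 mm above the panel. Lowering.

Emit:
{"fn": "move_arm", "kwargs": {
  "motion": [
    [[0, 0, -1.5], [0, 0, 0]],
    [[0, 0, -3], [0, 0, 0]],
    [[0, 0, -4.2], [0, 0, 0]],
    [[0, 0, -5], [0, 0, 0]],
    [[0, 0, -5], [0, 0, 0]],
    [[0, 0, -5], [0, 0, 0]]
  ]
}}

```text
clock: 27.45
position: [0.4673, -0.3785, 0.0633]
tool_rot: [-3.142, 0.0, 0.89]
force: [0.4, 0.1, -1.3]
grip_width: 0.0528
```

Emit:
{"fn": "move_arm", "kwargs": {
  "motion": [
    [[0, 0, -0.4], [0, 0, 0]],
    [[0, 0, -0.8], [0, 0, 0]],
    [[0, 0, -0.8], [0, 0, 0]]
  ]
}}

```text
clock: 27.82
position: [0.4673, -0.3785, 0.0625]
tool_rot: [-3.142, -0.0, 0.89]
force: [0.2, -0.1, -1.2]
grip_width: 0.0533
```

Emit:
{"fn": "move_arm", "kwargs": {
  "motion": [
    [[0, 0, -0.4], [0, 0, 0]],
    [[0, 0, -0.8], [0, 0, 0]],
    [[0, 0, -0.8], [0, 0, 0]]
  ]
}}

```text
clock: 28.2
position: [0.4673, -0.3785, 0.0618]
tool_rot: [3.142, -0.0, 0.89]
force: [-1.6, 1.2, 3.4]
grip_width: 0.0533
```

Emit:
{"fn": "move_arm", "kwargs": {
  "motion": [
    [[0, 0, 0], [0, 0, 0]],
    [[0, 0, 0], [0, 0, 0]],
    [[0, 0, 0], [0, 0, 0]],
    [[0, 0, 0], [0, 0, 0]],
    [[0, 0, 0], [0, 0, 0]]
  ],
  "jaw": 78
}}

```text
clock: 28.82
position: [0.4673, -0.3785, 0.0617]
tool_rot: [3.142, -0.0, 0.89]
force: [-0.5, 0.0, 0.1]
grip_width: 0.0782
```

Emit:
{"fn": "move_arm", "kwargs": {
  "motion": [
    [[0, 0, 10], [0, 0, 0]],
    [[0, 0, 30], [0, 0, 0]],
    [[0, 0, 55], [0, 0, 0]],
    [[0, 0, 80], [0, 0, 0]],
    [[0, 0, 95], [0, 0, 0]],
    [[0, 0, 100], [0, 0, 0]],
    [[0, 0, 100], [0, 0, 0]]
  ]
}}

```text
clock: 29.7
position: [0.4673, -0.3784, 0.1616]
tool_rot: [-3.141, -0.0, 0.89]
force: [-0.6, -0.1, -0.7]
grip_width: 0.0782
```

Run:
```python
from ov import *
s=observe(); print(s["position"]*1000,s["tool_rot"],s["force"],s["grip_width"])
g=grab_frame("scene"); draw(g,[rc(467.3,-378,30,125,125,78),circle(467.3,-378,70,27)],(80,270,220,420),5,"j4")
g=grab_frame("top"); 
H=hsv(g);h,s_=H[...,0],H[...,1]
sub=np.zeros(h.shape,bool); sub[230:290,310:370]=1
print("box",rect(comp(sub&(s_>90),(341,259)),g,.045)); draw(g,[rc(444.4,-62.2,45,100,64,-51.5)],(290,210,400,300),6,"j4t")
P=(s_>40)&((h>165)|(h<5))&(H[...,2]>120)
for n in((284,272),(398,245)): print("pink",circ_hull(comp(P,n),g,.04))
```

```text
[ 467.30303816 -378.37103538  161.61920769] [-3.14149696e+00 -1.30500571e-04  8.89889977e-01] [-0.61849476 -0.05426755 -0.65036087] 0.0781914303893717
box (444.3, -62.5, 99.9, 63.6, -51.1)
pink (417.2, 63.9, 54.0, 54.5)
pink (417.2, 63.9, 54.0, 54.5)
```

View pics/j4.png

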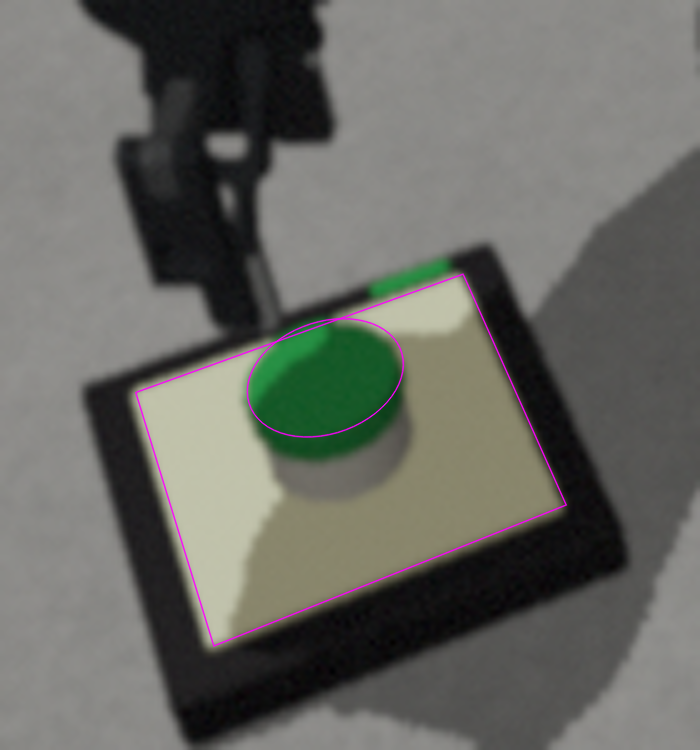

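View pics/j4t.png

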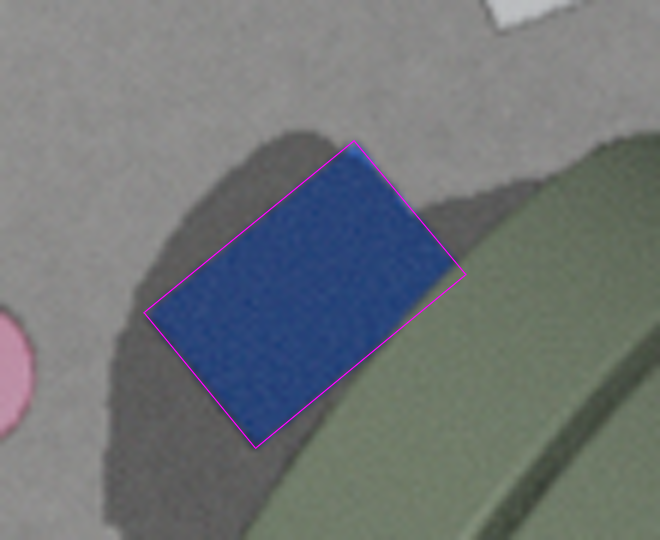

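Jar centred and upright. Next the box at (444.4,-62.3), long axis -51.4°, so the jaws go to +38.6° (turn +1.354 rad).

Emit:
{"fn": "move_arm", "kwargs": {
  "motion": [
    [[-2, 30, 0], [0, 0, 0.14]],
    [[-5, 70, 0], [0, 0, 0.28]],
    [[-8, 110, 0], [0, 0, 0.43]],
    [[-11, 150, 0], [0, 0, 0.58]],
    [[-14, 190, 0], [0, 0, 0.73]],
    [[-17, 230, 0], [0, 0, 0.88]],
    [[-20, 270, 0], [0, 0, 1.03]],
    [[-22, 300, 0], [0, 0, 1.18]],
    [[-23, 313, 0], [0, 0, 1.3]],
    [[-23, 316, 0], [0, 0, 1.354]],
    [[-23, 316, 0], [0, 0, 1.354]],
    [[-23, 316, 0], [0, 0, 1.354]]
  ],
  "jaw": 85
}}

```text
clock: 31.3
position: [0.4442, -0.0632, 0.1616]
tool_rot: [-3.141, 0.0, 2.241]
force: [0.2, -0.6, -0.5]
grip_width: 0.0849
```

Emit:
{"fn": "move_arm", "kwargs": {
  "motion": [
    [[0, 0, -25], [0, 0, 0]],
    [[0, 0, -50], [0, 0, 0]],
    [[0, 0, -70], [0, 0, 0]],
    [[0, 0, -80], [0, 0, 0]],
    [[0, 0, -80], [0, 0, 0]],
    [[0, 0, -80], [0, 0, 0]]
  ]
}}

```text
clock: 32.05
position: [0.4446, -0.0626, 0.0823]
tool_rot: [3.141, 0.0, 2.243]
force: [0.5, 0.0, 0.7]
grip_width: 0.0849
```

Run:
```python
from ov import *
s=observe(); p=s["position"]*1000; print(p,s["tool_rot"],s["force"],s["grip_width"],s["qpos"].round(2))
a=s["tool_rot"][2]-np.pi/2; d=np.array([np.cos(a),np.sin(a)]); L=lambda z:[[*(p[:2]-d*42),z],[*(p[:2]+d*42),z]]
g=grab_frame("scene"); draw(g,[rc(444.4,-62.2,45,100,64,-51.4),L(p[2]-12),L(45)],(220,190,340,310),6,"b1")
```

```text
[444.57380853 -62.64404024  82.25712287] [3.14109745e+00 4.93906557e-04 2.24329169e+00] [0.49160188 0.04932581 0.74232933] 0.08487900088068513 [-0.1   0.56  0.14  2.19 -0.19  0.4   0.87]
```

View pics/b1.png

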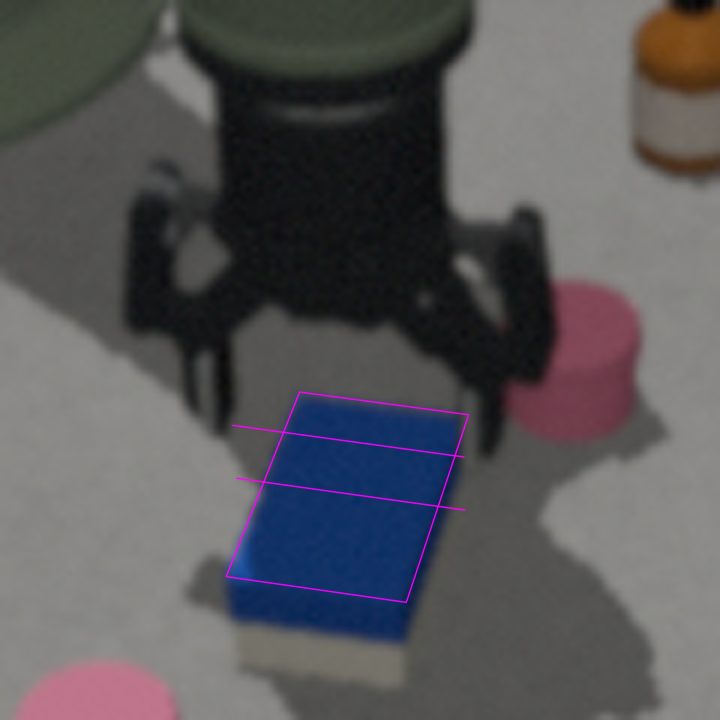

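Emit:
{"fn": "move_arm", "kwargs": {
  "motion": [
    [[0, 0, -10], [0, 0, 0]],
    [[0, 0, -20], [0, 0, 0]],
    [[0, 0, -30], [0, 0, 0]],
    [[0, 0, -38], [0, 0, 0]],
    [[0, 0, -42], [0, 0, 0]],
    [[0, 0, -42], [0, 0, 0]],
    [[0, 0, -42], [0, 0, 0]]
  ]
}}

```text
clock: 32.98
position: [0.4444, -0.0625, 0.0399]
tool_rot: [3.141, 0.0, 2.244]
force: [0.8, -0.8, 0.2]
grip_width: 0.085
```

Emit:
{"fn": "move_arm", "kwargs": {
  "motion": [
    [[0, 0, 0], [0, 0, 0]],
    [[0, 0, 0], [0, 0, 0]],
    [[0, 0, 0], [0, 0, 0]],
    [[0, 0, 0], [0, 0, 0]],
    [[0, 0, 0], [0, 0, 0]],
    [[0, 0, 0], [0, 0, 0]],
    [[0, 0, 0], [0, 0, 0]]
  ],
  "jaw": 56,
  "grip_force": 40
}}

```text
clock: 33.85
position: [0.4444, -0.0625, 0.0401]
tool_rot: [3.141, 0.0, 2.244]
force: [-1.5, 0.9, 8.7]
grip_width: 0.0635
```

Emit:
{"fn": "move_arm", "kwargs": {
  "motion": [
    [[0, 0, 3], [0, 0, 0]],
    [[0, 0, 10], [0, 0, 0]],
    [[0, 0, 20], [0, 0, 0]],
    [[0, 0, 35], [0, 0, 0]],
    [[0, 0, 50], [0, 0, 0]],
    [[0, 0, 65], [0, 0, 0]],
    [[0, 0, 70], [0, 0, 0]],
    [[0, 0, 70], [0, 0, 0]]
  ]
}}

```text
clock: 34.85
position: [0.4444, -0.0624, 0.11]
tool_rot: [3.141, 0.0, 2.244]
force: [-0.4, -0.0, -1.4]
grip_width: 0.0635
```

Run:
```python
from ov import *
s=observe(); p=s["position"]*1000; print(p,s["tool_rot"],s["force"],s["grip_width"],s["moment"])
g=grab_frame("scene"); save("b2",g["frame"],(220,170,340,310),5)
```

```text
[444.44547513 -62.43067861 109.99366135] [3.14106415e+00 3.83813671e-04 2.24390610e+00] [-0.40959471 -0.02892672 -1.38871739] 0.06348769273609017 [-0.00349795 -0.01432418 -0.07718843]
```

View pics/b2.png

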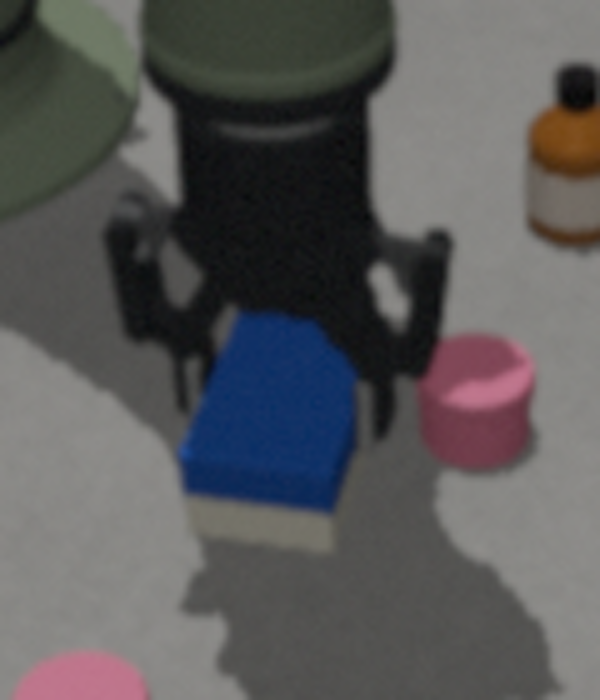

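Emit:
{"fn": "move_arm", "kwargs": {
  "motion": [
    [[6, -3, 10], [0, 0, -0.08]],
    [[20, -10, 20], [0, 0, -0.2]],
    [[38, -20, 30], [0, 0, -0.34]],
    [[56, -30, 30], [0, 0, -0.48]],
    [[74, -40, 30], [0, 0, -0.63]],
    [[92, -50, 30], [0, 0, -0.78]],
    [[110, -60, 30], [0, 0, -0.93]],
    [[128, -70, 30], [0, 0, -1.08]],
    [[146, -80, 30], [0, 0, -1.23]],
    [[164, -90, 30], [0, 0, -1.38]],
    [[180, -98, 30], [0, 0, -1.53]],
    [[190, -104, 30], [0, 0, -1.65]]
  ]
}}

```text
clock: 36.4
position: [0.6346, -0.1667, 0.1386]
tool_rot: [-3.141, 0.001, 0.59]
force: [0.4, -0.4, -1.3]
grip_width: 0.0631
```

Emit:
{"fn": "move_arm", "kwargs": {
  "motion": [
    [[3, -1, -2], [0, 0, -0.1]],
    [[3.5, -1.5, -10], [0, 0, -0.19]],
    [[3.5, -1.5, -20], [0, 0, -0.249]],
    [[3.5, -1.5, -40], [0, 0, -0.249]],
    [[3.5, -1.5, -55], [0, 0, -0.249]],
    [[3.5, -1.5, -65], [0, 0, -0.249]],
    [[3.5, -1.5, -72], [0, 0, -0.249]],
    [[3.5, -1.5, -72], [0, 0, -0.249]],
    [[3.5, -1.5, -72], [0, 0, -0.249]]
  ]
}}

```text
clock: 37.52
position: [0.6381, -0.1681, 0.0682]
tool_rot: [3.141, -0.001, 0.345]
force: [-0.0, 0.3, -0.7]
grip_width: 0.0632
```

Run:
```python
from ov import *
s=observe(); p=s["position"]*1000; print(p,s["tool_rot"],s["force"],s["grip_width"],s["qpos"].round(2))
zb=p[2]-40
S=[rc(638,-167.6,12,152,112,19.8),rc(638,-167.6,6,140,100,19.8),rc(638,-167.6,zb+45,100,64,19.8),rc(638,-167.6,zb,100,64,19.8)]
g=grab_frame("scene"); draw(g,S,(225,280,365,420),5,"b3")
g=grab_frame("top"); draw(g,S,(330,120,440,230),6,"b3t")
```

```text
[ 638.05555455 -168.14606704   68.18071772] [ 3.14122565e+00 -6.31112652e-04  3.44805902e-01] [-0.00485576  0.3419883  -0.70614007] 0.06319606500903853 [-0.21  0.92  0.63  1.65 -0.7   0.82 -0.5 ]
```

View pics/b3.png

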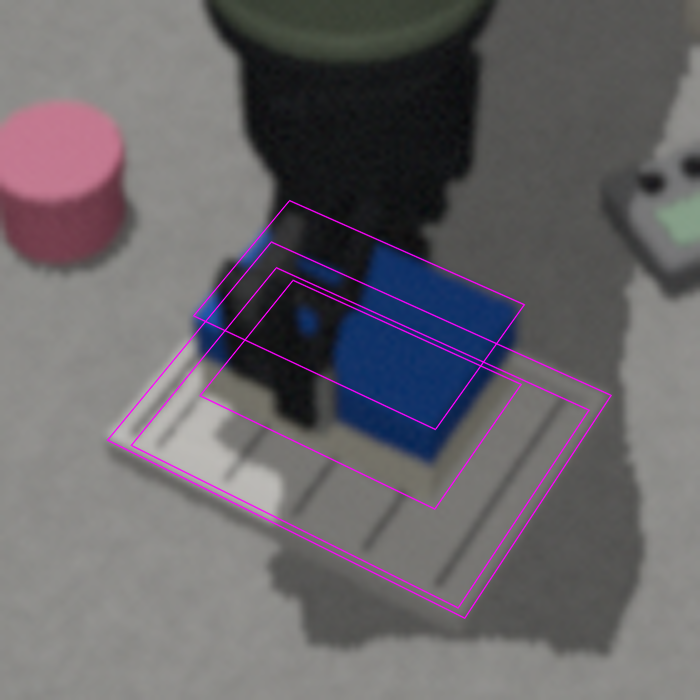

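View pics/b3t.png

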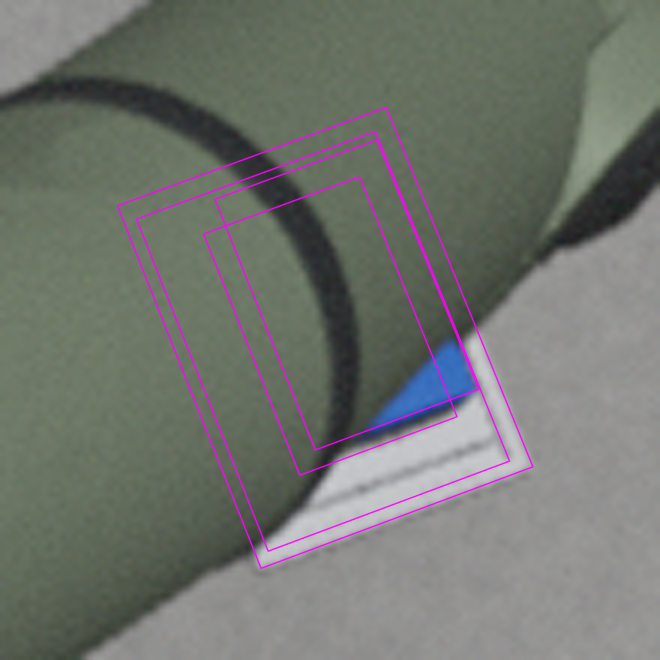

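Run:
```python
from ov import *
g=grab_frame("scene"); f=cv2.convertScaleAbs(g["frame"],alpha=2,beta=0); save("b4",f,(250,310,340,390),8)
for z in(0,-4,-8):
  zb=28.2+z; print(z,proj(g,rc(638,-167.6,zb+45,100,64,19.8)/1000).round(1)[:4].tolist(),proj(g,rc(638,-167.6,zb,100,64,19.8)/1000).round(1)[:4].tolist())
```

```text
0 [[329.4, 340.4], [282.4, 319.6], [263.2, 342.7], [311.6, 365.4]] [[328.7, 356.4], [283.1, 335.6], [264.5, 358.6], [311.5, 381.3]]
-4 [[329.3, 341.9], [282.5, 321.1], [263.4, 344.1], [311.6, 366.8]] [[328.7, 357.7], [283.2, 336.9], [264.6, 360.0], [311.5, 382.7]]
-8 [[329.3, 343.3], [282.5, 322.5], [263.5, 345.6], [311.6, 368.3]] [[328.6, 359.1], [283.2, 338.3], [264.7, 361.4], [311.5, 384.0]]
```

View pics/b4.png

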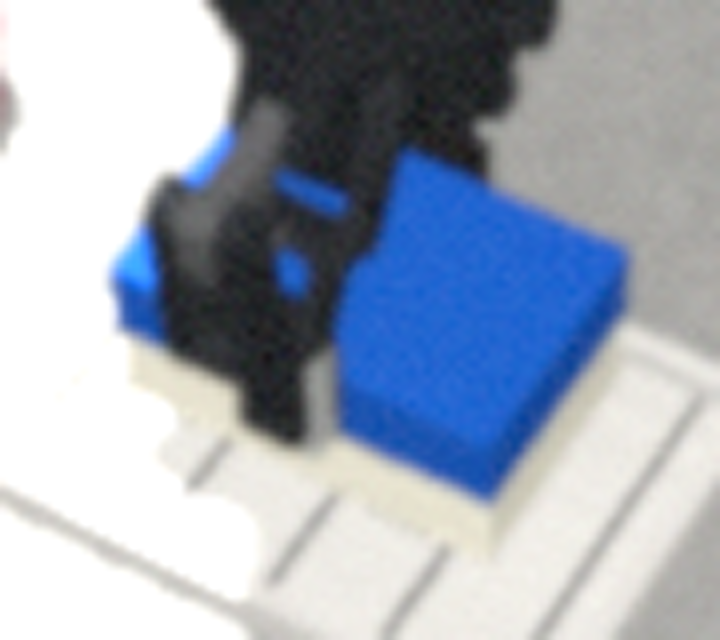

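Enlarged, the box corners match the prediction within about 1.5 px, so it is level and aligned. Lowering.

Emit:
{"fn": "move_arm", "kwargs": {
  "motion": [
    [[0, 0, -5], [0, 0, 0]],
    [[0, 0, -10], [0, 0, 0]],
    [[0, 0, -14], [0, 0, 0]],
    [[0, 0, -17], [0, 0, 0]],
    [[0, 0, -19], [0, 0, 0]],
    [[0, 0, -20], [0, 0, 0]],
    [[0, 0, -20.5], [0, 0, 0]],
    [[0, 0, -20.5], [0, 0, 0]],
    [[0, 0, -20.5], [0, 0, 0]]
  ]
}}

```text
clock: 38.8
position: [0.6378, -0.168, 0.0473]
tool_rot: [3.142, -0.0, 0.345]
force: [-0.2, -0.4, -1.4]
grip_width: 0.0636
```

Emit:
{"fn": "move_arm", "kwargs": {
  "motion": [
    [[0, 0, -0.4], [0, 0, 0]],
    [[0, 0, -0.8], [0, 0, 0]],
    [[0, 0, -0.8], [0, 0, 0]]
  ]
}}

```text
clock: 39.17
position: [0.6378, -0.1681, 0.0464]
tool_rot: [3.142, 0.0, 0.345]
force: [-0.7, 0.1, -1.5]
grip_width: 0.0633
```

Emit:
{"fn": "move_arm", "kwargs": {
  "motion": [
    [[0, 0, -0.4], [0, 0, 0]],
    [[0, 0, -0.8], [0, 0, 0]],
    [[0, 0, -0.8], [0, 0, 0]]
  ]
}}

```text
clock: 39.55
position: [0.6378, -0.1681, 0.0462]
tool_rot: [-3.141, -0.0, 0.345]
force: [-4.0, 3.3, 10.1]
grip_width: 0.0633
```

Contact. Ease up, release, rise.

Emit:
{"fn": "move_arm", "kwargs": {
  "motion": [
    [[0, 0, 0.5], [0, 0, 0]],
    [[0, 0, 0.5], [0, 0, 0]]
  ]
}}

```text
clock: 39.8
position: [0.6378, -0.168, 0.0462]
tool_rot: [3.142, -0.0, 0.345]
force: [-1.6, 0.9, 4.4]
grip_width: 0.0632
```

Emit:
{"fn": "move_arm", "kwargs": {
  "motion": [
    [[0, 0, 0], [0, 0, 0]],
    [[0, 0, 0], [0, 0, 0]],
    [[0, 0, 0], [0, 0, 0]],
    [[0, 0, 0], [0, 0, 0]],
    [[0, 0, 0], [0, 0, 0]]
  ],
  "jaw": 85
}}

```text
clock: 40.42
position: [0.6378, -0.168, 0.0461]
tool_rot: [-3.142, 0.0, 0.345]
force: [-0.2, -0.2, -0.6]
grip_width: 0.085
```

Emit:
{"fn": "move_arm", "kwargs": {
  "motion": [
    [[0, 0, 10], [0, 0, 0]],
    [[0, 0, 25], [0, 0, 0]],
    [[0, 0, 50], [0, 0, 0]],
    [[0, 0, 80], [0, 0, 0]],
    [[0, 0, 120], [0, 0, 0]],
    [[0, 0, 160], [0, 0, 0]],
    [[-40, 15, 180], [0, 0, 0]],
    [[-90, 30, 180], [0, 0, 0]],
    [[-140, 60, 180], [0, 0, 0]],
    [[-180, 90, 180], [0, 0, 0]],
    [[-180, 90, 180], [0, 0, 0]]
  ]
}}

```text
clock: 41.8
position: [0.4558, -0.0759, 0.2269]
tool_rot: [-3.139, -0.001, 0.347]
force: [0.6, -0.2, 0.9]
grip_width: 0.0849
```

Run:
```python
from ov import *
s=observe(); print(s["position"]*1000,s["force"],s["grip_width"])
S=[rc(638,-167.6,12,152,112,19.8),rc(638,-167.6,51,100,64,19.8),circle(661.5,153,52,50),circle(661.5,153,84,14),rc(471.6,387.4,62,120,120,19.5),circle(471.6,387.4,96,20),circle(467.3,-378,70,27),rc(467.3,-378,30,125,125,78)]
g=grab_frame("scene"); draw(g,S,(80,150,480,430),2,"f1"); 
g=grab_frame("top"); draw(g,S,(90,110,530,320),1.8,"f2"); H=hsv(g);h,s_,v=H[...,0],H[...,1],H[...,2]
draw(g,S,(330,120,440,230),6,"f3")
def sb(m,x0,y0,x1,y1):
    k=np.zeros_like(m);k[y0:y1,x0:x1]=True;return m&k
print("box",rect(comp(sb((h>100)&(h<125)&(s_>110),345,130,425,220),(383,175)),g,.051))
print("vial",circ_hull(comp(((h<8)|(h>172))&(s_>140),(243,160)),g,.084))
print("jar",circ_hull(comp((h>45)&(h<85)&(s_>90),(480,247)),g,.070))
```

```text
[455.7961789  -75.86815959 226.85056925] [ 0.5756813  -0.1956898   0.90938667] 0.08486866231331579
box (637.8, -166.7, 95.2, 62.6, 19.9)
vial (658.8, 151.7, 23.2, 24.4)
jar (466.5, -376.4, 51.7, 55.0)
```

View pics/f1.png

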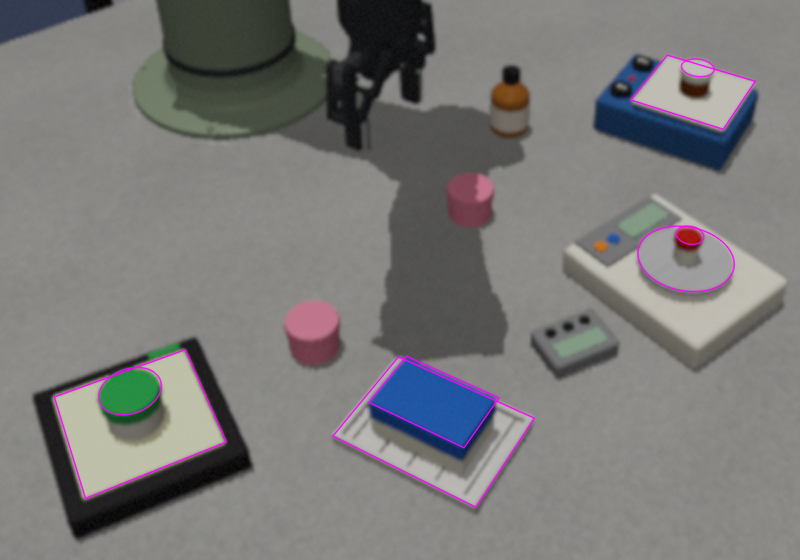

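View pics/f2.png

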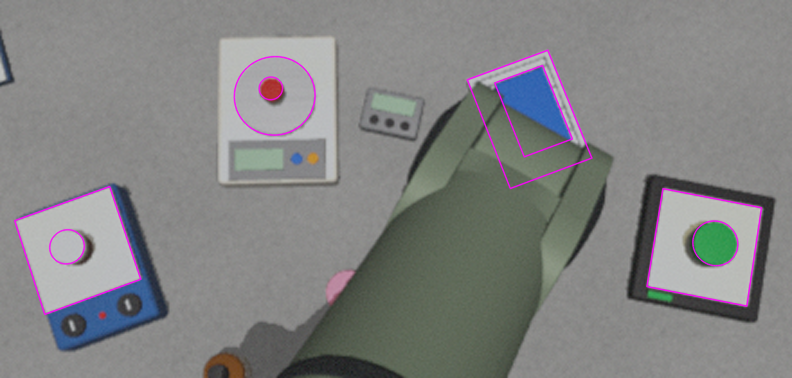

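View pics/f3.png

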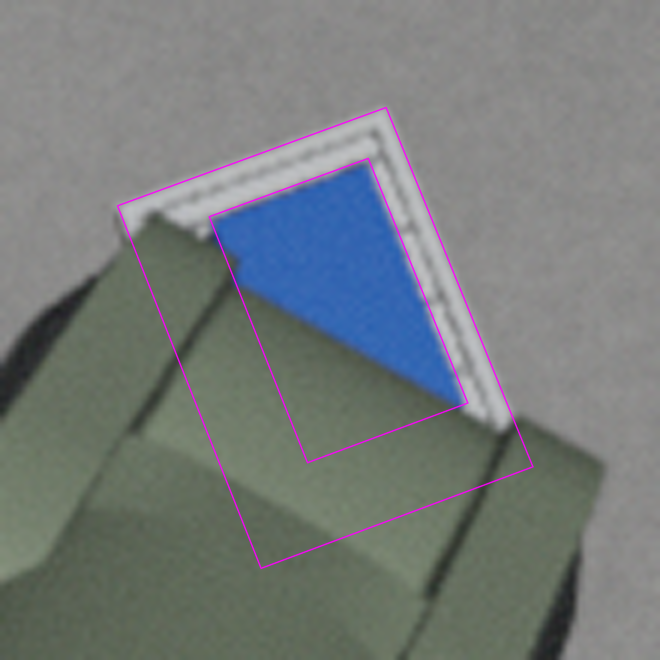

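All four are within about 3 mm of their spots and upright, and the gripper is clear. Handing in.

```bash
python3 -c "
from workcell import *
print(job_done())"
```

```text
the job is handed in; nothing more can be done
None
```

I took the stack apart from the top down and handed the job in at about 42 s of the 133 s allowed. The vial is on the balance pan, the amber pot on the hotplate's white plate and the green jar on the light box panel. The freezer box lies lengthways in the cooling tray. I lowered each one slowly to a light touch (3–10 N) before letting go.

In the last pictures all four stand upright and the gripper is clear of everything:
- **Red vial:** about 2.5–3 mm off the pan centre.
- **Amber pot:** on its mark by eye; I did not measure it after placing.
- **Green jar:** about 2 mm off the panel centre.
- **Freezer box:** about 1 mm off the tray centre, at 19.9° against the tray's 19.8°.

The arm partly hid the box in the last top view, so its measured length came out short at 95 mm. The outline overlays in both views still matched.

I never reached for the timer, the bottle or the pink look-alikes, and they look unmoved in the pictures, though I did not remeasure them at the end.

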